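# Uncap the dust extractor and set its suction for sanding

### The job

Get the dust extractor ready for the sander: lift the orange cap off its hose inlet and set it down, rib up, on the floor of the empty half of the blue accessory tray, lowering it in rather than letting it fall. Turn the suction dial down until its white pointer is on the orange sanding mark, and leave the other things on the bench where they are.

Things in the scene. Friction and masses are not known exactly. Their poses are not given: they have to be found in the camera images.
- extractor: Dust extractor, teal and black, 300 deep (x) x 380 wide (y) x 220 mm high, fixed. Origin: centre of its underside, z up, front to -x. A grey fascia, 130 mm up the slope, cuts off its top front edge; its normal leans 30 deg from vertical to -x, its centre is at (-0.094, 0, 0.188) m. On it hose inlet (y = +85 mm) and dial (y = -85). Carrying handle 43 mm above the top at x = 105 mm.
- inlet (a point): Centre of the open end of the hose inlet, under the cap: a round black spigot 57 mm outside, standing 28 mm out from the fascia along its normal, with a flange 82 mm wide and 4 mm thick at its foot. Axes as extractor (not tilted). A rocker switch 7 mm high lies between inlet and dial.
- cap: Loose orange cap, 50 to 105 g, over the spigot like a tin lid, 2 mm play, no catch. 67 mm outside, bore 61 x 22 mm deep, top 5 mm thick. Origin: centre of its mouth; z: axis, out of the closed top. Grip rib on top: 46 mm along y, 12 mm thick across x, from z = 27 to 51 mm. At the start fully on: z leans 30 deg with the fascia, y is level, x points up the slope; the inlet's end is at z = 22 mm.
- dial (a joint): Suction dial: light friction (0.035 N m), stays where left. 0 = least, 4.712 rad = most suction; grows clockwise seen looking down on the fascia. Seven marks 45 deg apart (0, 0.785, 1.571 ...): white ticks, longer towards more suction, but the third, at 1.571, is the broad orange sanding mark. At the start it stands above that, at 2.6 to 4.0.
- dial_grip (a point): On the dial's axis, 19 mm out from the fascia, mid-height of its grip bar; turns with the dial. z: turning axis, out of the fascia (30 deg from vertical); x: along the bar to the end with the white pointer line. Dark grey bar 56 mm long, 13 mm thick, from 10 to 28 mm out from the fascia, on a round skirt 60 mm wide whose top is 10 mm out.
- tray: Open blue accessory tray fixed on the bench, 260 (its x) x 160 (its y) x 32 mm high, walls and floor 5 mm. Origin: centre of its underside, z up. One 5 mm divider across the middle (at x = 0) makes two halves, each 122 x 150 mm inside; the half on the -x side (centre at x = -65 mm) is empty, the other holds the hose adaptor.
- adaptor: Bystander: black rubber stepped hose adaptor, 58 mm wide at its foot, 65 mm high, standing in the tray's other half. Origin under its centre.
- tape: Bystander: tape measure, 74 x 66 x 43 mm, grey and yellow, lying on the extractor's flat top. Origin under its centre.
- sander: Bystander: teal random orbital sander standing on its 125 mm pad, 154 mm high. Origin under its pad.
- screwdriver: Bystander: yellow-handled screwdriver, 210 mm long, 26 mm thick, lying flat. Origin at the middle of its length, on the bench.
- block: Bystander: pale wooden pallet block, 95 x 75 x 75 mm. Origin under its centre.
Mind the look-alikes: they are no part of the job. There is more than one size of the cap; the job needs the largest.

How it is judged (in metres and radians):
At the end, for the whole second after the job is handed in: The cap rests flat (rib up, mouth edge within 5 mm of the tray floor, leaning less than 0.1 rad) and still in the empty half of the tray, and the dial reads 1.571 within 0.12 rad (7 degrees), the orange mark (x of cap in the frame of tray between -0.105 and -0.025 m and y of cap in the frame of tray between -0.055 and 0.055 m and z of cap in the frame of tray between 0 and 0.01 m and angle between cap's own z axis and vertical below 0.1 rad and linear speed of cap below 0.02 m/s and value of joint dial between 1.451 and 1.691 rad); the robot touches nothing.
It fails at once if the cap is let fall: it moves faster than 0.7 m/s (a fall of more than about 25 mm) while the fingers do not touch it (linear speed of cap above 0.7 m/s and contact force between the fingers and cap below 0.05 N).
It fails at once if a bystander (sander, tape measure, screwdriver, block or hose adaptor) is shifted by more than 30 mm (distance of any of sander, tape, screwdriver, block, adaptor from where it was at the start of the episode above 0.03 m).
It also fails if it takes over 72 s, if anything falls off the work surface, if the arm or the gripper's body presses on something with over 40 N, if the wrist force passes 120 N, or if a joint passes its speed limit or range.

### The arm

A 6-joint arm with a two-finger parallel gripper is mounted at the origin on the work surface. World frame = base frame: x ahead of the robot, y to its left, z up, the work surface at z = 0. Lengths are in m, angles in degrees, forces in N, time in s.
With the tool pointing down it reaches from about 0.25 to 0.725 m from the base axis. Payload 9.7 kg.
Tool frame: the origin (TCP) lies at the very end of the fingers, on their centre line; the grasp point (between the pads) lies 19 mm behind it (bot.pinch_z is the distance from the TCP to the grasp point, in m); x points along the fingers, z is the direction in which the jaws open and shut, and the axes are right-handed (so a half turn about x gives the same grasp; the last joint's range is limited). The gripper opens to 85 mm and grips with 20 to 120 N. Pads are 22 mm wide; open, the fingers measure 114 mm over their backs; the gripper's body (76 mm by 85 mm) begins 54 mm behind the grasp point. The pads swing forward as they close: fully open they stand 13 mm farther back than shut.
Start: joints at [-76.433, 4.979, 10.078, 95.1, 0, 90], TCP at [0.129, -0.535, 0.193] pointing down, gripper open.
Joint ranges: [-179.16, 179.16], [-48.56, 103.87], [-65.8, 70.77], [-126.05, 130.52], [-82.76, 87.17], [-180, 180]. Speed limits (degrees/s): [127.2, 127.2, 147.25, 180, 180, 180].

### API

Orientations are given as [roll, pitch, yaw] about the fixed x, y, z axes, in that order (R = Rz(yaw) Ry(pitch) Rx(roll)).
In Python, from workcell import bot gives the robot as it stands.
- The arm moves only by the tool play_rows, never from a script. Its argument "rows" is a list of rows, each a list of 3 entries, a list of its own where there are three numbers: the shift along the tool's x, y, z in cm, then the turn about the tool's x in degrees, then the finger opening in cm, from 0 to 8.54. A call has 1 to 12 rows; each row is the pose to reach, as a shift and turn from the pose commanded when the call began, along the tool's axes at that moment; what a row does not reach only later rows make up. A row lasts 1/12 s, in which the tool goes at most 41.7 mm and 7.16 degrees, less where a joint would pass 70% of its speed; a pose out of reach is approached as far as the arm can. A call with a gripper value outside its range is refused whole. The fingers move at their own pace and stop on an object; "squeeze" is the grip in N (left out, the last holds). Time passes only in rows, so rows that repeat a pose let the fingers close. It gives the time, the measured TCP pose, the force and the opening at its end, in the units of the state.
- bot.get_obs(): the state, without advancing time (a new reading comes with each control period).
- bot.camera(name): name is "side" or "top"; returns (picture, depth): 420x560x3 uint8, blue, green, red; 420x560 float32, m along the optical axis (not along the pixel's ray), 0 where there is no reading.
- bot.camera_model(name): a dict with "fx", "fy", "cx", "cy" (pixels), "origin" and "attitude" of the camera in the world. Camera axes: x right, y down, z forward; pixel columns grow to the right and rows downward; lengths in m; the calibration is good to about 2 mm. A picture is of the moment at which its call begins. camera_model takes no time and is no camera call.
- bot.job_done(): hands the job in, once; it reports no verdict.
The state is a dict: "time": time; "q": joint angles; "qd": joint speeds; "joint_efforts": joint torques, N m; "ee_pos": TCP position; "tcp_rot": TCP orientation; "wrist_force": force on the tool from outside, world axes, zero at the start; "torque": the same for the moment, N m; "opening": finger opening in m.
Only numpy, scipy, OpenCV 4.12 (cv2) and the standard library are available. Lean on these libraries where they do the work, as an engineer would, in place of code of your own. Each camera call takes 0.05 s, during which the arm holds its last target.

## Working session

There is one attempt and no reset: what is moved stays moved. The work goes in short steps, Python scripts to look and compute and a tool call to move; the robot and the scene stay as the last step left them, time stands still between calls to the robot, and variables do not carry over. Pictures are saved under pics/ and viewed, and the job is handed in when it is done.

Besides the shell and the picture viewer there is one more tool, called after "Call:" as name([rows], argument=value, ...), one row to a line, values as JSON. play_rows: Moves the arm, as the interface text tells. Its arguments: {"type":"object","properties":{"rows":{"type":"array"},"squeeze":{"type":"number"}},"required":["rows"]}

```bash
ls; mkdir -p pics; python3 - <<'E'
from workcell import bot
import cv2, numpy as np
for n in ("side","top"):
    p,d=bot.camera(n); cv2.imwrite(f"pics/{n}0.png",p); np.save(f"pics/{n}0.npy",d)
    print(n,bot.camera_model(n))
print(bot.get_obs(), bot.pinch_z)
E
```

```text
pics
side {'fx': 413.72691496442974, 'fy': 413.72691496442974, 'cx': 280.69221159159173, 'cy': 207.46283506159907, 'origin': array([0.41031237, 0.88754174, 1.04780529]), 'attitude': array([-136.73807318,   -0.3176326 , -167.99899994])}
top {'fx': 410.4434962752335, 'fy': 410.4434962752335, 'cx': 273.4757554964698, 'cy': 214.1914689463058, 'origin': array([0.43633553, 0.06213613, 1.5529763 ]), 'attitude': array([-175.20182292,    0.35139212,  -91.12529617])}
{'time': 0.1, 'q': array([-7.64339755e+01,  5.00828270e+00,  1.00393661e+01,  9.50997813e+01,
       -9.11823230e-04,  9.00016988e+01]), 'qd': array([-0.03287919, -0.06566881,  0.12134259, -0.08057314,  0.005716  ,
       -0.0285115 ]), 'joint_efforts': array([ 1.22986236e-03, -5.21562266e+01,  4.65651369e+01,  1.60404062e-02,
        6.43912495e-05, -9.74636180e-06]), 'ee_pos': array([ 0.12894723, -0.53441222,  0.19195412]), 'tcp_rot': array([-179.23786279,   89.93129603,  104.32646345]), 'wrist_force': array([ 0.29726068, -0.33401228,  0.01942104]), 'torque': array([ 0.01532623, -0.00740427,  0.02417226]), 'opening': 0.08514012057173934} 0.0187
```

View pics/side0.png

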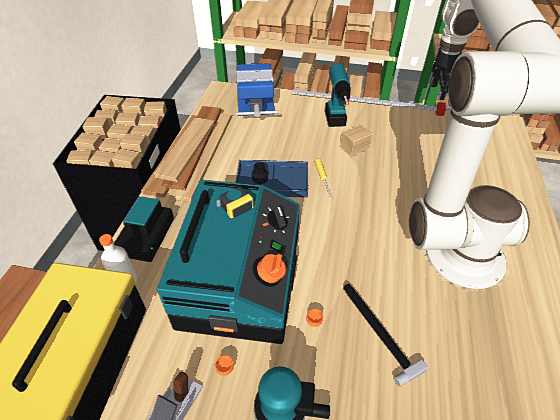

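View pics/top0.png

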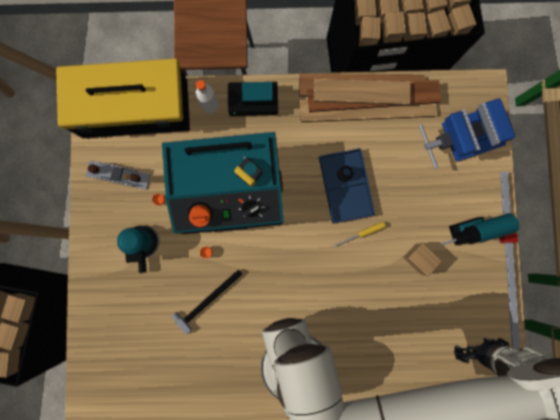

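The largest orange piece, on the extractor at side (270,267), is the cap. The smaller loose orange caps at side (315,317) and (224,365) look like the decoys. I'll enlarge the crops to confirm and take measurements.

```bash
cat > h.py <<'E'
import numpy as np, cv2
from scipy.spatial.transform import Rotation as R
from workcell import bot
def cam(n):
    m=bot.camera_model(n); return m, R.from_euler('xyz',m['attitude'],degrees=True).as_matrix(), np.array(m['origin'])
def cloud(n,d):
    m,A,o=cam(n); v,u=np.mgrid[0:420,0:560]
    P=np.stack([(u-m['cx'])/m['fx']*d,(v-m['cy'])/m['fy']*d,d],-1)
    return P@A.T+o
def ray(n,u,v):
    m,A,o=cam(n); r=A@np.array([(u-m['cx'])/m['fx'],(v-m['cy'])/m['fy'],1]); return o,r
def onplane(n,u,v,p,nn):
    o,r=ray(n,u,v); return o+r*np.dot(np.array(p)-o,nn)/np.dot(r,nn)
def onz(n,u,v,z): return onplane(n,u,v,[0,0,z],[0,0,1])
def proj(n,P):
    m,A,o=cam(n); c=A.T@(np.array(P)-o); return np.array([c[0]/c[2]*m['fx']+m['cx'],c[1]/c[2]*m['fy']+m['cy']])
E
python3 - <<'E'
from h import *
s=cv2.imread('pics/side0.png');t=cv2.imread('pics/top0.png')
a=cv2.resize(s[190:300,215:315],None,fx=5,fy=5,interpolation=cv2.INTER_CUBIC)
b=cv2.resize(t[180:240,160:290],None,fx=6,fy=6,interpolation=cv2.INTER_CUBIC)
cv2.imwrite('pics/c1.png',a);cv2.imwrite('pics/c2.png',b)
for n,im in(('side',s),('top',t)):
    C=cloud(n,np.load(f'pics/{n}0.npy'))
    hsv=cv2.cvtColor(im,cv2.COLOR_BGR2HSV)
    mk=cv2.inRange(hsv,(4,170,120),(15,255,255))
    k,l,st,ce=cv2.connectedComponentsWithStats(mk)
    for i in range(1,k):
        if st[i,4]>8: print(n,'orange',ce[i].round(1),st[i],np.nanmedian(C[l==i],0).round(3))
    for nm,lo,hi in(('teal',(85,120,40),(100,255,200)),('blue',(103,100,30),(125,255,255))):
        mk=cv2.inRange(hsv,lo,hi); k,l,st,ce=cv2.connectedComponentsWithStats(mk)
        for i in range(1,k):
            if st[i,4]>250: print(n,nm,ce[i].round(1),st[i],np.nanmedian(C[l==i],0).round(3))
E
```

```text
side orange [265. 224.] [262 223   7   3  15] [0.599 0.179 0.203]
side orange [105.5 239.6] [ 99 234  14  12 131] [0.998 0.315 0.198]
side orange [271.2 267.9] [257 254  29  29 648] [0.549 0.326 0.219]
side orange [314.4 317.1] [307 309  16  18 231] [0.43  0.322 0.021]
side orange [223.6 329.3] [214 327  20   6  51] [0.647 0.439 0.084]
side orange [223.8 364.7] [215 355  19  21 293] [0.632 0.501 0.02 ]
side teal [336.8  88.7] [328  64  22  51 554] [ 0.498 -0.636  0.193]
side teal [218.9 260. ] [ 157  180  143  149 9381] [0.691 0.339 0.219]
side teal [141.  210.8] [124 197  35  29 613] [1.007 0.128 0.108]
side teal [279.5 393.3] [ 258  367   44   53 1862] [0.474 0.582 0.148]
side blue [255.1  94.5] [237  81  37  31 909] [ 0.824 -0.584  0.128]
side blue [278.4 176.1] [ 236  160   72   37 1748] [ 0.634 -0.229  0.006]
top orange [200.2  84.2] [196  80   9  10  71] [0.999 0.31  0.199]
top orange [158. 199.] [153 194  11  11 106] [0.631 0.503 0.021]
top orange [240.6 200.5] [239 199   4   4  11] [0.599 0.175 0.205]
top orange [198.4 216. ] [189 206  20  21 322] [0.548 0.312 0.222]
top orange [205.7 252. ] [200 247  12  11 111] [0.429 0.323 0.02 ]
top teal [256.8  91.4] [241  83  32  18 556] [1.005 0.12  0.109]
top teal [219.7 170.4] [ 163  133  120  100 5729] [0.701 0.248 0.22 ]
top teal [493.  226.3] [459 214  60  27 836] [ 0.497 -0.651  0.217]
top teal [130.1 240.9] [118 229  25  26 505] [0.472 0.56  0.15 ]
top blue [477.5 131.3] [ 443   99   72   62 1855] [ 0.826 -0.67   0.164]
top blue [346.6 186.6] [ 320  150   54   72 2525] [ 0.659 -0.211  0.006]
```

View pics/c1.png

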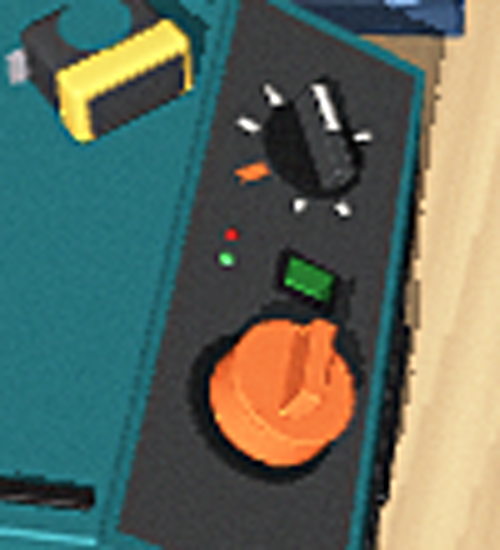

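View pics/c2.png

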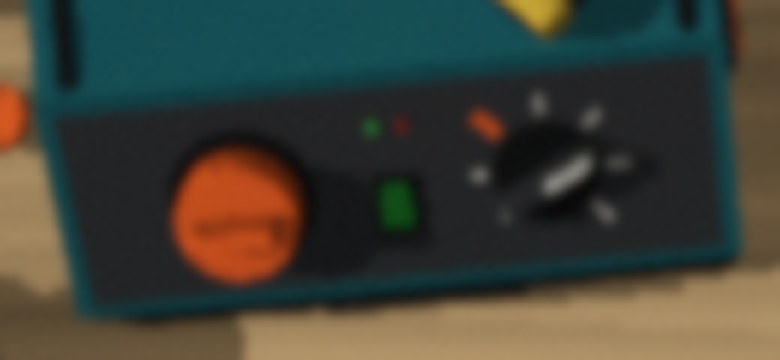

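The crop shows the cap with its rib on the inlet. It is about 67 mm wide, while the decoys are about 40 mm and lie on the bench. The dial pointer sits between the 5th and 6th marks. Next I need precise poses.

```bash
cat > meas.py <<'E'
from h import *
def go():
    ax=None
    for n in('top','side'):
        im=cv2.imread(f'pics/{n}0.png'); d=np.load(f'pics/{n}0.npy'); C=cloud(n,d)
        ok=(d>0)
        # top face of extractor
        reg=ok&(C[...,0]>.4)&(C[...,0]<.9)&(C[...,1]>0)&(C[...,1]<.5)
        tp=reg&(abs(C[...,2]-.22)<.006)
        k,l,st,ce=cv2.connectedComponentsWithStats(tp.astype(np.uint8))
        i=1+np.argmax(st[1:,4]); P=C[l==i]
        print(n,'top z',np.median(P[:,2]),'rect',cv2.minAreaRect(P[:,:2].astype(np.float32)),len(P))
        # fascia: ransac plane
        f=reg&(C[...,2]>.13)&(C[...,2]<.212)
        F=C[f]; rng=np.random.default_rng(0); best=0
        for _ in range(600):
            a,b,c=F[rng.choice(len(F),3)]; nn=np.cross(b-a,c-a); L=np.linalg.norm(nn)
            if L<1e-5: continue
            nn/=L; nn*=np.sign(nn[2])
            if not .8<nn[2]<.92: continue
            inl=abs((F-a)@nn)<.0025
            if inl.sum()>best: best=inl.sum(); B=inl
        Q=F[B]; c=Q.mean(0); nn=np.linalg.svd(Q-c)[2][2]; nn*=np.sign(nn[2])
        print(n,'fascia n',nn.round(4),'tilt',np.degrees(np.arccos(nn[2])).round(2),'yaw',np.degrees(np.arctan2(-nn[1],-nn[0])).round(2),'c',c.round(4),best)
        r=cv2.minAreaRect(Q[:,:2].astype(np.float32)); print('  rect',r)
        # tray
        tr=ok&(C[...,0]>.5)&(C[...,0]<.85)&(C[...,1]>-.4)&(C[...,1]<-.05)
        hsv=cv2.cvtColor(im,cv2.COLOR_BGR2HSV); mk=cv2.inRange(hsv,(103,90,20),(125,255,255))>0
        for lo,hi in((.027,.037),(.0,.012)):
            T=C[tr&mk&(C[...,2]>lo)&(C[...,2]<hi)]
            print(n,'tray',lo,cv2.minAreaRect(T[:,:2].astype(np.float32)),len(T))
        print(n,'cap', )
        ad=tr&(C[...,2]>.055)&(C[...,2]<.09); print(n,'adaptor top',C[ad].mean(0).round(4),ad.sum())
go()
E
python3 meas.py
```

```text
top top z 0.2197134793631752 rect ((0.7075695395469666, 0.23967242240905762), (0.20765580236911774, 0.3799162805080414), 4.2863311767578125) 5658
top fascia n [-0.5027 -0.0383  0.8636] tilt 30.27 yaw 4.35 c [0.5602 0.2251 0.1842] 1840
  rect ((0.5614011287689209, 0.22854626178741455), (0.10050788521766663, 0.3797013461589813), 4.334808826446533)
top tray 0.027 ((0.6674244403839111, -0.20603953301906586), (0.2516181468963623, 0.15607479214668274), 9.496925354003906) 142
top tray 0.0 ((0.6691709160804749, -0.209959477186203), (0.24978870153427124, 0.1488787829875946), 9.828376770019531) 2081
top cap
top adaptor top [ 0.7134 -0.2027  0.0677] 51
side top z 0.21930303374501414 rect ((0.7115303874015808, 0.24219875037670135), (0.2038673758506775, 0.3821682929992676), 4.725618839263916) 7322
side fascia n [-0.4979 -0.0393  0.8663] tilt 29.96 yaw 4.52 c [0.5615 0.2536 0.1835] 3141
  rect ((0.5653597712516785, 0.23026573657989502), (0.10320619493722916, 0.38317421078681946), 4.427760601043701)
side tray 0.027 ((0.6690638065338135, -0.2033613920211792), (0.2567158043384552, 0.16708329319953918), 10.330032348632812) 219
side tray 0.0 ((0.668720543384552, -0.2034299522638321), (0.25457820296287537, 0.16561487317085266), 10.371443748474121) 1189
side cap
side adaptor top [ 0.7164 -0.1991  0.0641] 77
```

```bash
python3 - <<'E'
from h import *
yaw=np.radians(4.45); ex=np.array([np.cos(yaw),np.sin(yaw),0]); ey=np.array([-np.sin(yaw),np.cos(yaw),0])
n=-.5*ex+np.array([0,0,.866]); sx=.866*ex+np.array([0,0,.5])
fc=np.array([.5688,.2301,.188])
for c in('top','side'):
    im=cv2.imread(f'pics/{c}0.png'); d=np.load(f'pics/{c}0.npy'); C=cloud(c,d)
    hsv=cv2.cvtColor(im,cv2.COLOR_BGR2HSV); mk=cv2.inRange(hsv,(3,150,60),(17,255,255))>0
    P=C[mk&(d>0)]; L=np.stack([(P-fc)@sx,(P-fc)@ey,(P-fc)@n],-1)
    L=L[(abs(L[:,0])<.06)&(abs(L[:,1]-.085)<.06)]
    print(c,len(L),'out hist',np.histogram(L[:,2],bins=np.arange(.0,.07,.005)))
    for lo,hi,nm in((.028,.038,'disc'),(.050,.064,'ribtop')):
        Q=L[(L[:,2]>lo)&(L[:,2]<hi)]
        if len(Q)>4: print(nm,len(Q),'mean',Q.mean(0).round(4),'circ',cv2.minEnclosingCircle((Q[:,:2]*1000).astype(np.float32)),'x',Q[:,0].min().round(4),Q[:,0].max().round(4),'y',Q[:,1].min().round(4),Q[:,1].max().round(4))
    # dial: points 8..32 out near y=-85
    P=C[d>0]; L=np.stack([(P-fc)@sx,(P-fc)@ey,(P-fc)@n],-1)
    for lo,hi,nm in((.006,.014,'skirt'),(.023,.032,'bar')):
        Q=L[(abs(L[:,0])<.05)&(abs(L[:,1]+.085)<.05)&(L[:,2]>lo)&(L[:,2]<hi)]
        print(nm,len(Q),'mean',Q.mean(0).round(4),'rect',cv2.minAreaRect((Q[:,:2]*1000).astype(np.float32)))
    Q=L[(abs(L[:,0])<.05)&(abs(L[:,1])<.15)&(abs(L[:,2])<.006)]; print('fascia out',np.median(Q[:,2]))
    # pointer: white on bar, orange tick
    wm=(hsv[...,1]<60)&(hsv[...,2]>130)&(d>0); P=C[wm]; L=np.stack([(P-fc)@sx,(P-fc)@ey,(P-fc)@n],-1)
    Q=L[(np.hypot(L[:,0],L[:,1]+.085)<.03)&(L[:,2]>.018)&(L[:,2]<.04)]; print('white',len(Q),Q.mean(0) if len(Q) else '')
E
```

```text
top 396 out hist (array([ 23,  17,  12,  16,  10,  31, 146,  59,   8,   9,  21,  32,   4,
         0]), array([0.   , 0.005, 0.01 , 0.015, 0.02 , 0.025, 0.03 , 0.035, 0.04 ,
       0.045, 0.05 , 0.055, 0.06 , 0.065, 0.07 ]))
disc 221 mean [0.001  0.0818 0.0331] circ ((-3.5941996574401855, 83.62712860107422), 34.31217575073242) x -0.0362 0.0306 y 0.0501 0.1163
ribtop 57 mean [-0.0012  0.0832  0.0561] circ ((-0.7428542971611023, 83.82037353515625), 23.002187728881836) x -0.0105 0.0061 y 0.0608 0.1068
skirt 156 mean [ 0.002  -0.0853  0.0094] rect ((2.341278076171875, -82.39622497558594), (105.82516479492188, 90.45784759521484), 9.669730186462402)
bar 60 mean [-0.0007 -0.0853  0.0276] rect ((0.6034445762634277, -87.17788696289062), (15.479933738708496, 54.64549255371094), 30.162139892578125)
fascia out 0.0011345683657154372
white 0 
side 662 out hist (array([ 20,  30,  40,  32,  38,  85, 274,  17,  15,  19,  46,  39,   0,
         0]), array([0.   , 0.005, 0.01 , 0.015, 0.02 , 0.025, 0.03 , 0.035, 0.04 ,
       0.045, 0.05 , 0.055, 0.06 , 0.065, 0.07 ]))
disc 344 mean [0.0023 0.0904 0.0313] circ ((-1.9081069231033325, 86.2017822265625), 34.899009704589844) x -0.0344 0.0321 y 0.0542 0.1192
ribtop 85 mean [0.     0.0882 0.0546] circ ((1.6987322568893433, 87.06819152832031), 23.396169662475586) x -0.0075 0.0061 y 0.0638 0.1104
skirt 157 mean [ 0.0066 -0.0767  0.0087] rect ((0.7206668853759766, -79.92797088623047), (58.93849563598633, 52.11696243286133), 10.996021270751953)
bar 78 mean [ 0.0015 -0.0826  0.026 ] rect ((1.2006850242614746, -82.88553619384766), (16.635936737060547, 55.79139709472656), 29.90218734741211)
fascia out -0.0005677186024017594
white 23 [ 0.00611888 -0.09641018  0.02628674]
```

```bash
cat >> h.py <<'E'
yaw=np.radians(4.45); ex=np.array([np.cos(yaw),np.sin(yaw),0]); ey=np.array([-np.sin(yaw),np.cos(yaw),0])
nz=np.array([-.5*np.cos(yaw),-.5*np.sin(yaw),.866]); sx=.866*ex+np.array([0,0,.5]); fc=np.array([.5688,.2301,.188])
def tool():
    o=bot.get_obs(); return np.array(o['ee_pos']),R.from_euler('xyz',o['tcp_rot'],degrees=True).as_matrix(),o
def plan(pts,zdir=None):
    p,M,o=tool(); print('t',round(o['time'],2),'p',p.round(4),'toolz',M[:,2].round(3),'q',np.round(o['q'],1),'F',np.round(o['wrist_force'],1),'open',round(o['opening'],4))
    if zdir is not None:
        l=M.T@np.asarray(zdir); a=np.degrees(np.arctan2(-l[1],l[2])); print('turn',a.round(1),'or',(a+180).round(1),(a-180).round(1))
    for t in pts: print('shift cm',(M.T@(np.array(t)-p)*100).round(2),'->',np.round(t,4))
E
python3 - <<'E'
from h import *
C=fc+.0855*ey+.033*nz; print(C)
G=C-.009*ex
plan([[.129,-.535,.34],[.35,-.11,.34],[G[0],G[1],.34],[G[0],G[1],C[2]+.003]],ey)
E
```

```text
[0.54571587 0.31406203 0.216578  ]
t 0.1 p [ 0.1289 -0.5344  0.192 ] toolz [ 0.235 -0.972 -0.001] q [-76.4   5.   10.   95.1  -0.   90. ] F [ 0.3 -0.3  0. ] open 0.0851
turn -170.9 or 9.1 -350.9
shift cm [-1.48e+01 -1.00e-02  4.00e-02] -> [ 0.129 -0.535  0.34 ]
shift cm [-14.76  31.44 -36.09] -> [ 0.35 -0.11  0.34]
shift cm [-14.72  59.53 -72.87] -> [0.5367 0.3134 0.34  ]
shift cm [ -2.68  59.53 -72.85] -> [0.5367 0.3134 0.2196]
```

Call:
play_rows([
  [[-4,0,0],-7,8.5],
  [[-8,0,0],-14,8],
  [[-12,0,0],-21,7.5],
  [[-14.8,0,0],-28,7],
  [[-14.8,4,-4],-35,6.5],
  [[-14.8,6.5,-7],-42,6.2],
  [[-14.8,9,-10],-49,6.2],
  [[-14.8,11.5,-13],-56,6.2],
  [[-14.8,14,-16],-63,6.2],
  [[-14.8,16.5,-19],-70,6.2],
  [[-14.8,19,-22],-77,6.2],
  [[-14.8,21.5,-25],-84,6.2],
])

```text
time: 1.1
ee_pos: [0.2795, -0.2392, 0.3405]
tcp_rot: [-13.3, 90.0, -5.4]
wrist_force: [0.1, -0.8, -0.8]
opening: 0.0621
```

```bash
python3 - <<'E'
from h import *
C=fc+.0855*ey+.033*nz
G=C-.009*ex
plan([[.35,-.11,.34],[G[0],G[1],.34]],ey)
E
```

```text
t 1.1 p [ 0.2795 -0.2392  0.3405] toolz [0.991 0.137 0.   ] q [-40.6 -12.9  10.5 113.4   0.   41.6] F [ 0.1 -0.8 -0.8] open 0.0621
turn -86.6 or 93.4 -266.6
shift cm [ 0.05 11.83  8.75] -> [ 0.35 -0.11  0.34]
shift cm [5.000e-02 5.120e+01 3.306e+01] -> [0.5367 0.3134 0.34  ]
```

Call:
play_rows([
  [[0,3.2,2.2],-7,6.2],
  [[0,6.5,4.4],-14,6.2],
  [[0,10,6.6],-21,6.2],
  [[0,13.2,8.8],-28,6.2],
  [[0,16.5,11],-35,6.2],
  [[0,20,13.2],-42,6.2],
  [[0,23.2,15.4],-49,6.2],
  [[0,26.5,17.6],-56,6.2],
  [[0,30,19.8],-63,6.2],
  [[0,33.2,22],-70,6.2],
  [[0,36.5,24],-77,6.2],
  [[0,39.5,26],-84,6.2],
])

```text
time: 2.1
ee_pos: [0.4854, 0.187, 0.3401]
tcp_rot: [99.0, 90.0, -169.0]
wrist_force: [0.7, -1.2, 0.2]
opening: 0.062
```

```bash
python3 - <<'E'
from h import *
C=fc+.0855*ey+.033*nz
G=C-.009*ex
plan([[G[0],G[1],.34],[G[0],G[1],.26],[G[0],G[1],C[2]+.003]],ey)
E
```

```text
t 2.1 p [0.4854 0.187  0.3401] toolz [-0.034  0.999 -0.   ] q [ 21.1   7.5  30.  112.5   0.   19.1] F [ 0.7 -1.2  0.2] open 0.062
turn -2.5 or 177.5 -182.5
shift cm [ 1.000e-02 -5.570e+00  1.246e+01] -> [0.5367 0.3134 0.34  ]
shift cm [ 8.01 -5.57 12.46] -> [0.5367 0.3134 0.26  ]
shift cm [12.05 -5.57 12.46] -> [0.5367 0.3134 0.2196]
```

Call:
play_rows([
  [[0,-1.4,3.1],-2.5,6.2],
  [[0,-2.8,6.2],-2.5,6.2],
  [[1,-4.2,9.3],-2.5,6.2],
  [[3.5,-5.57,12.46],-2.5,6.2],
  [[6,-5.57,12.46],-2.5,6.2],
  [[6,-5.57,12.46],-2.5,6.2],
])

```text
time: 2.6
ee_pos: [0.536, 0.3115, 0.2715]
tcp_rot: [115.8, 89.2, -150.0]
wrist_force: [0.3, 0.5, -1.3]
opening: 0.0621
```

```bash
python3 - <<'E'
from h import *
C=fc+.0855*ey+.033*nz
G=C-.009*ex
plan([[G[0],G[1],.26],[G[0],G[1],C[2]+.003]],ey)
s,d=bot.camera('side');t,_=bot.camera('top')
cv2.imwrite('pics/d1.png',np.hstack([cv2.resize(s[180:330,190:340],(400,400),interpolation=2),cv2.resize(t[150:250,150:250],(400,400),interpolation=2)]))
E
```

```text
t 2.6 p [0.536  0.3115 0.2715] toolz [-0.073  0.997 -0.006] q [ 30.2  19.4  36.1 107.4   0.   26. ] F [ 0.3  0.5 -1.3] open 0.0621
turn -0.3 or 179.7 -180.3
shift cm [ 1.15 -0.1   0.19] -> [0.5367 0.3134 0.26  ]
shift cm [ 5.19 -0.15  0.22] -> [0.5367 0.3134 0.2196]
```

View pics/d1.png

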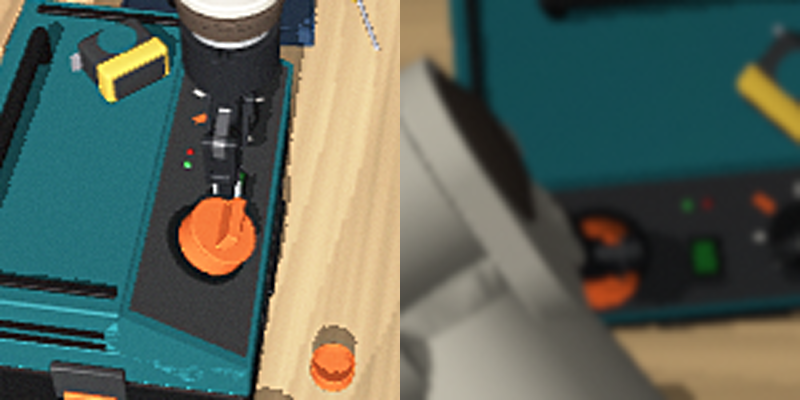

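```bash
python3 - <<'E'
from h import *
C=fc+.0855*ey+.033*nz
G=C-.009*ex
plan([[G[0],G[1],.26],[G[0],G[1],C[2]+.003]],ey)
E
```

```text
t 2.7 p [0.5366 0.3102 0.2802] toolz [-0.071  0.997 -0.001] q [ 30.   19.1  36.7 107.7  -0.   26. ] F [ 0.9 -1.5  0.7] open 0.062
turn -0.4 or 179.6 -180.4
shift cm [ 2.02 -0.04  0.32] -> [0.5367 0.3134 0.26  ]
shift cm [ 6.06 -0.05  0.33] -> [0.5367 0.3134 0.2196]
```

Call:
play_rows([
  [[1,0,0],0,6.2],
  [[2,0,0],0,6.2],
  [[3,0,0],0,6.2],
  [[3,0,0],0,6.2],
  [[3,0,0],0,6.2],
])

```text
time: 3.12
ee_pos: [0.5377, 0.31, 0.2538]
tcp_rot: [-65.2, 89.8, 28.8]
wrist_force: [-0.6, -0.8, -0.3]
opening: 0.062
```

```bash
python3 - <<'E'
from h import *
C=fc+.0855*ey+.033*nz
G=C-.009*ex
plan([[G[0],G[1],C[2]+.003]],ey)
s,d=bot.camera('side')
cv2.imwrite('pics/d2.png',cv2.resize(s[200:300,220:320],(600,600),interpolation=2))
E
```

```text
t 3.12 p [0.5377 0.31   0.2538] toolz [-0.07   0.998  0.002] q [ 30.   17.2  31.2 103.8  -0.   26. ] F [-0.6 -0.8 -0.3] open 0.062
turn -0.4 or 179.6 -180.4
shift cm [3.42 0.08 0.34] -> [0.5367 0.3134 0.2196]
```

View pics/d2.png

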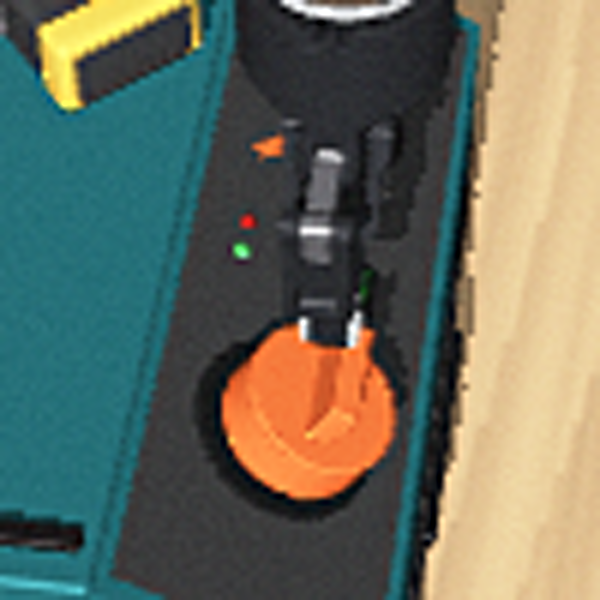

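```bash
python3 - <<'E'
from h import *
p,M,o=tool()
for k in(.031,-.031,.045):
    q=p+M[:,2]*k; u=proj('side',q); print(k,q,u,(u-[220,200])*6)
C=fc+.0855*ey+.033*nz
for s in(-.023,.023):
    u=proj('side',C+s*ey+.024*nz); print((u-[220,200])*6)
t,d=bot.camera('top'); cv2.imwrite('pics/d3.png',cv2.resize(t[180:260,160:240],(600,600),interpolation=2))
E
```

```text
0.031 [0.53557729 0.34111232 0.25375097] [274.96986977 265.91095527] [329.81921864 395.4657316 ]
-0.031 [0.53992022 0.2792647  0.25364955] [278.75674076 245.08346462] [352.54044455 270.50078774]
0.045 [0.53459663 0.35507792 0.25377387] [274.06836065 270.86918406] [324.41016392 425.21510438]
[357.32068133 317.92803914]
[341.74651741 410.971279  ]
```

View pics/d3.png

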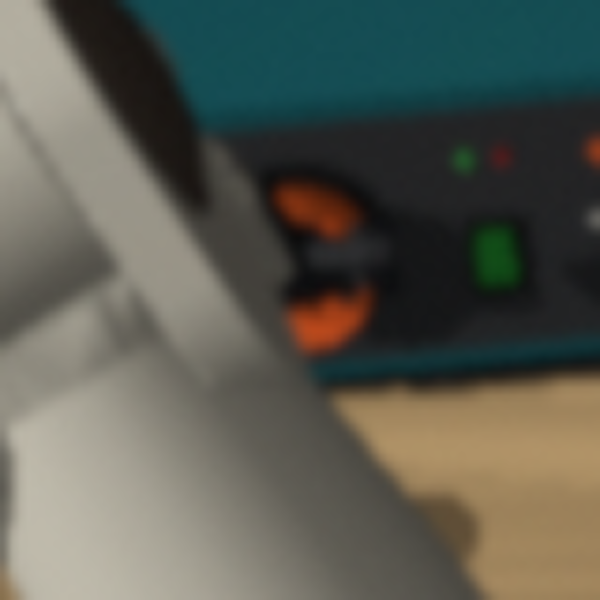

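```bash
python3 - <<'E'
from h import *
s,d=bot.camera('side'); C=cloud('side',d)
for v in range(216,272,2): print(v,[(tuple((C[v,u]*1000).astype(int)) if d[v,u]>0 else 0) for u in (270,274,278)])
print(tool()[2]['time'])
E
```

```text
216 [(np.int64(542), np.int64(349), np.int64(434)), (np.int64(535), np.int64(348), np.int64(434)), (np.int64(527), np.int64(345), np.int64(433))]
218 [(np.int64(543), np.int64(348), np.int64(426)), (np.int64(534), np.int64(349), np.int64(429)), (np.int64(527), np.int64(346), np.int64(429))]
220 [(np.int64(543), np.int64(347), np.int64(419)), (np.int64(535), np.int64(348), np.int64(422)), (np.int64(527), np.int64(345), np.int64(422))]
222 [(np.int64(544), np.int64(346), np.int64(412)), (np.int64(535), np.int64(349), np.int64(417)), (np.int64(527), np.int64(347), np.int64(418))]
224 [(np.int64(543), np.int64(348), np.int64(409)), (np.int64(535), np.int64(347), np.int64(408)), (np.int64(527), np.int64(347), np.int64(412))]
226 [(np.int64(542), np.int64(351), np.int64(406)), (np.int64(535), np.int64(347), np.int64(403)), (np.int64(526), np.int64(348), np.int64(406))]
228 [(np.int64(543), np.int64(351), np.int64(399)), (np.int64(534), np.int64(352), np.int64(403)), (np.int64(525), np.int64(353), np.int64(405))]
230 [(np.int64(583), np.int64(188), np.int64(193)), (np.int64(533), np.int64(3
[... 2294 characters left out ...]
np.int64(220)), (np.int64(544), np.int64(313), np.int64(228)), (np.int64(533), np.int64(316), np.int64(236))]
264 [(np.int64(554), np.int64(314), np.int64(219)), (np.int64(542), np.int64(319), np.int64(229)), (np.int64(532), np.int64(321), np.int64(235))]
266 [(np.int64(552), np.int64(321), np.int64(220)), (np.int64(541), np.int64(326), np.int64(231)), (np.int64(531), np.int64(326), np.int64(233))]
268 [(np.int64(552), np.int64(323), np.int64(215)), (np.int64(539), np.int64(332), np.int64(232)), (np.int64(530), np.int64(331), np.int64(233))]
270 [(np.int64(550), np.int64(330), np.int64(218)), (np.int64(539), np.int64(336), np.int64(229)), (np.int64(529), np.int64(336), np.int64(232))]
3.2667
```

The side depth puts the near fingertip at z≈0.295, while the reported TCP z is 0.254. I'll check this against the first picture before descending.

```bash
python3 - <<'E'
from h import *
P=np.array([.1289,-.5344,.192]); u=proj('side',P); print(u, proj('top',P))
s=cv2.imread('pics/side0.png'); d=np.load('pics/side0.npy')
cv2.circle(s,tuple(np.round(u).astype(int)),1,(255,0,255),-1)
cv2.imwrite('pics/e1.png',cv2.resize(s[60:140,400:480],(600,600),interpolation=cv2.INTER_NEAREST))
# current: gripper points below z .42 near the tool
for n in('side','top'):
    im,d=bot.camera(n); C=cloud(n,d); p,M,o=tool()
    Q=C[(d>0)&(np.linalg.norm(C[...,:2]-p[:2],axis=-1)<.075)&(C[...,2]>.262)&(C[...,2]<.45)]
    L=(Q-p)@M
    for a in range(-200,20,10):
        q=L[(L[:,0]*1000>=a)&(L[:,0]*1000<a+10)]
        if len(q): print(n,a,len(q),'y',q[:,1].min().round(3),q[:,1].max().round(3),'z',q[:,2].min().round(3),q[:,2].max().round(3))
print(p)
E
```

```text
[432.93247958 104.8575999 ] [462.28615286 340.36117595]
side -200 97 y -0.034 0.037 z -0.001 0.039
side -190 119 y -0.035 0.036 z 0.008 0.04
side -180 113 y -0.035 0.036 z 0.005 0.039
side -170 40 y -0.013 0.032 z 0.019 0.04
side -160 54 y -0.011 0.01 z 0.027 0.064
side -150 157 y -0.019 0.019 z 0.012 0.07
side -140 71 y -0.02 0.019 z 0.01 0.07
side -130 62 y -0.017 0.016 z 0.024 0.068
side -120 54 y -0.017 0.016 z 0.016 0.067
side -110 35 y -0.012 0.014 z 0.022 0.066
side -100 40 y -0.012 0.013 z 0.033 0.067
side -90 2 y 0.011 0.013 z 0.042 0.045
side -80 1 y 0.01 0.01 z 0.038 0.038
side -70 16 y -0.006 0.01 z 0.037 0.047
side -60 27 y -0.01 0.01 z -0.031 0.047
side -50 8 y -0.01 0.008 z -0.032 0.038
top -200 5 y -0.023 0.017 z -0.038 -0.029
top -190 11 y -0.026 0.019 z -0.038 -0.025
top -180 8 y -0.016 0.018 z -0.038 -0.033
top -170 3 y -0.002 0.012 z -0.038 -0.036
top -160 30 y -0.009 0.014 z -0.067 -0.035
top -150 52 y -0.01 0.013 z -0.069 -0.031
top -140 8 y -0.009 0.015 z -0.068 -0.051
top -130 11 y -0.003 0.019 z -0.067 -0.024
top -120 14 y -0.013 0.019 z -0.065 -0.026
top -110 7 y -0.01 0.016 z -0.059 -0.034
top -100 16 y -0.011 0.016 z -0.055 -0.034
top -70 1 y 0.008 0.008 z -0.045 -0.045
top -60 1 y 0.013 0.013 z -0.037 -0.037
top -50 1 y 0.012 0.012 z -0.038 -0.038
[0.53765077 0.3106743  0.25187009]
```

View pics/e1.png

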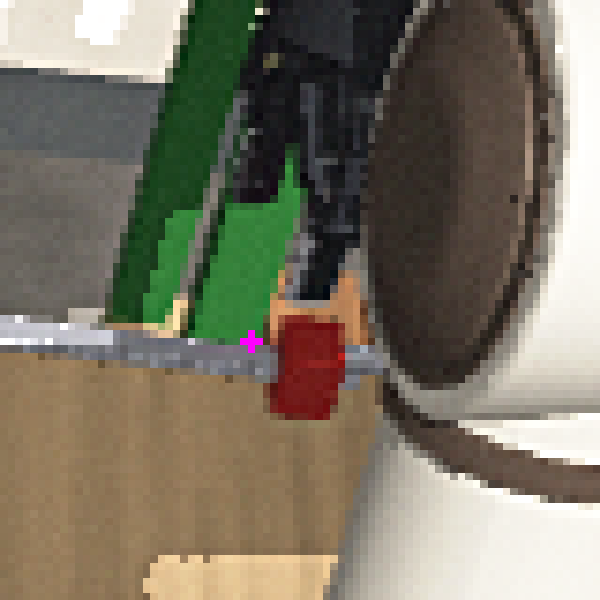

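Call:
play_rows([
  [[0.7,0,0.25],0,6.2],
  [[1.4,0,0.25],0,6.2],
  [[2.1,0,0.25],0,6.2],
  [[2.9,0,0.25],0,6.2],
  [[2.9,0,0.25],0,6.2],
  [[2.9,0,0.25],0,6.2],
])

```text
time: 3.87
ee_pos: [0.5368, 0.313, 0.2207]
tcp_rot: [116.8, 89.9, -149.2]
wrist_force: [0.0, -0.4, 0.4]
opening: 0.0622
```

```bash
cat > look.py <<'E'
from h import *
import sys
def sidecrop(name,u0,v0,w,h,k,cam='side'):
    s,d=bot.camera(cam); cv2.imwrite(f'pics/{name}.png',cv2.resize(s[v0:v0+h,u0:u0+w],(w*k,h*k),interpolation=2)); return s,d
E
python3 - <<'E'
from look import *
sidecrop('d4',220,200,100,100,6)
C=fc+.0855*ey+.033*nz
plan([C-.009*ex],ey)
E
```

```text
t 3.92 p [0.537  0.3131 0.2214] toolz [-0.071  0.997 -0.   ] q [ 30.2  16.2  26.3 100.1   0.   26.2] F [-1.1 -0.5  0.5] open 0.062
turn -0.4 or 179.6 -180.4
shift cm [0.48 0.02 0.03] -> [0.5367 0.3134 0.2166]
```

View pics/d4.png

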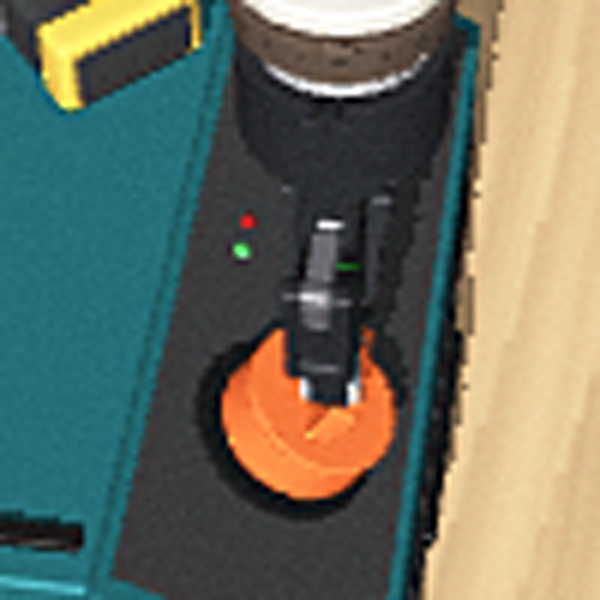

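Nothing has touched at the nominal grasp height, and the tips look about 40 mm high. I'll test this by closing to 4 cm: if the opening stops at 46 mm, the fingers have the rib.

Call:
play_rows([
  [[0,0,0],0,4.0],
  [[0,0,0],0,4.0],
  [[0,0,0],0,4.0],
  [[0,0,0],0,4.0],
  [[0,0,0],0,4.0],
], squeeze=20)

```text
time: 4.33
ee_pos: [0.5372, 0.3132, 0.2217]
tcp_rot: [-55.8, 90.0, 38.3]
wrist_force: [-0.2, -0.3, -0.3]
opening: 0.0397
```

```bash
python3 - <<'E'
from look import *
sidecrop('d5',220,200,100,100,6)
C=fc+.0855*ey+.033*nz
plan([C-.009*ex],ey)
E
```

```text
t 4.38 p [0.5372 0.3132 0.2217] toolz [-0.071  0.997  0.   ] q [ 30.2  16.2  26.3 100.1   0.   26.2] F [-0.2 -0.7 -0.1] open 0.0395
turn -0.4 or 179.6 -180.4
shift cm [0.51 0.05 0.02] -> [0.5367 0.3134 0.2166]
```

View pics/d5.png

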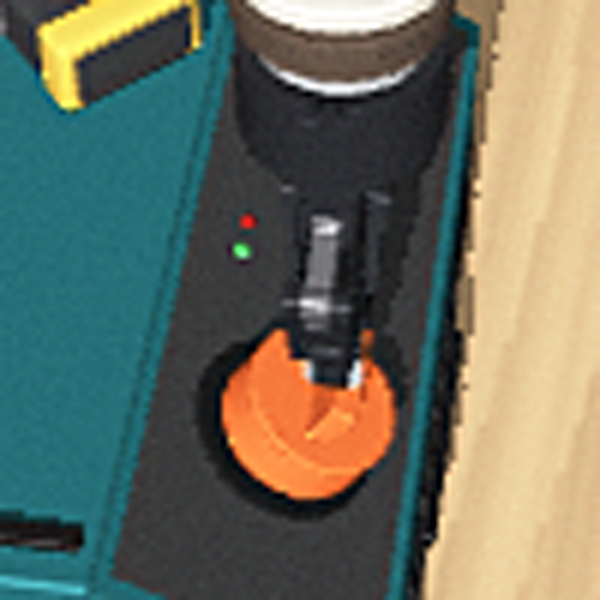

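The opening went below 46 mm with no contact, so the camera is right: the real fingertips are about 40 mm behind the reported TCP. I'll reopen and descend in stages, checking the pictures and force.

Call:
play_rows([
  [[0,0,0],0,6.2],
  [[0,0,0],0,6.2],
  [[0,0,0],0,6.2],
  [[0.8,0,0],0,6.2],
  [[1.6,0,0],0,6.2],
  [[2.4,0,0],0,6.2],
  [[3.0,0,0],0,6.2],
  [[3.0,0,0],0,6.2],
  [[3.0,0,0],0,6.2],
])

```text
time: 5.13
ee_pos: [0.5369, 0.313, 0.191]
tcp_rot: [116.9, 89.9, -149.1]
wrist_force: [0.4, 0.8, -0.1]
opening: 0.062
```

```bash
python3 - <<'E'
from look import *
s,d=sidecrop('d6',220,200,100,100,6); C=cloud('side',d); p,M,o=tool(); print(p,o['wrist_force'],o['opening'])
for u in(271,275,279):
  print(u,[(v,)+tuple((C[v,u]*1000).astype(int).tolist()) for v in range(262,292,2)])
E
```

```text
[0.53708451 0.31310342 0.19156485] [0.36066621 0.80462179 1.15337813] 0.061681575962104586
271 [(262, 534, 382, 325), (264, 535, 379, 314), (266, 535, 378, 304), (268, 537, 374, 290), (270, 536, 377, 288), (272, 541, 358, 252), (274, 541, 357, 242), (276, 544, 345, 215), (278, 544, 346, 209), (280, 544, 345, 199), (282, 544, 345, 190), (284, 545, 344, 179), (286, 543, 350, 179), (288, 542, 354, 177), (290, 541, 359, 176)]
275 [(262, 526, 380, 325), (264, 526, 378, 314), (266, 526, 380, 310), (268, 528, 372, 290), (270, 410, 887, 1047), (272, 531, 358, 255), (274, 531, 357, 244), (276, 536, 337, 206), (278, 534, 345, 210), (280, 534, 344, 200), (282, 536, 338, 181), (284, 535, 341, 177), (286, 534, 345, 175), (288, 534, 348, 170), (290, 532, 355, 173)]
279 [(262, 523, 353, 289), (264, 523, 354, 283), (266, 522, 357, 280), (268, 520, 368, 287), (270, 523, 350, 254), (272, 524, 349, 244), (274, 528, 328, 204), (276, 526, 335, 207), (278, 526, 338, 203), (280, 529, 321, 167), (282, 528, 328, 169), (284, 527, 331, 165), (286, 526, 338, 167), (288, 525, 344, 167), (290, 524, 348, 165)]
```

View pics/d6.png

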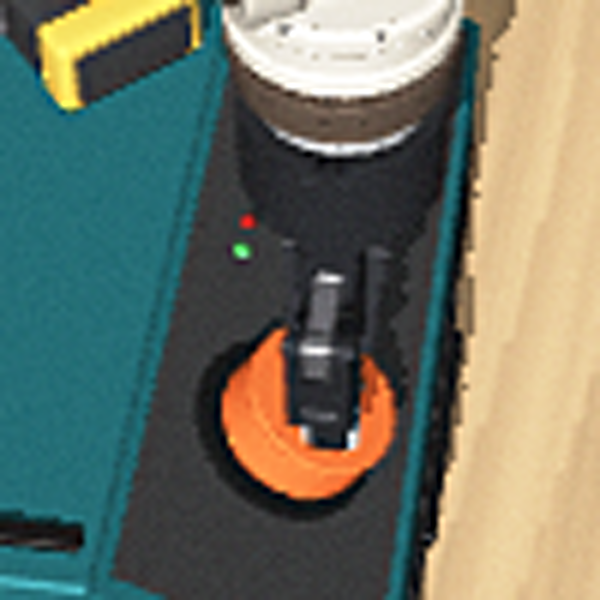

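Call:
play_rows([
  [[0.5,0,0],0,6.0],
  [[1.0,0,0],0,6.0],
  [[1.3,0,0],0,6.0],
  [[1.3,0,0],0,6.0],
  [[1.3,0,0],0,5.4],
  [[1.3,0,0],0,5.0],
  [[1.3,0,0],0,4.4],
  [[1.3,0,0],0,4.0],
  [[1.3,0,0],0,4.0],
  [[1.3,0,0],0,4.0],
  [[1.3,0,0],0,4.0],
], squeeze=25)

```text
time: 6.1
ee_pos: [0.5373, 0.3131, 0.179]
tcp_rot: [-78.1, 90.0, 15.9]
wrist_force: [-0.5, -0.9, 4.1]
opening: 0.0454
```

```bash
python3 - <<'E'
from look import *
s,d=sidecrop('d7',220,200,100,100,6); p,M,o=tool(); print(p,o['wrist_force'],o['opening'])
plan([p+.035*nz],ey)
E
```

```text
[0.53735263 0.31311801 0.17900785] [-0.93296233 -1.73426017  5.59139868] 0.04554071982860236
t 6.15 p [0.5374 0.3131 0.179 ] toolz [-0.071  0.997  0.   ] q [30.2 14.9 19.9 94.9 -0.  26.2] F [-0.9 -1.7  5.6] open 0.0455
turn -0.4 or 179.6 -180.4
shift cm [-3.03  1.75 -0.01] -> [0.5199 0.3118 0.2093]
```

View pics/d7.png

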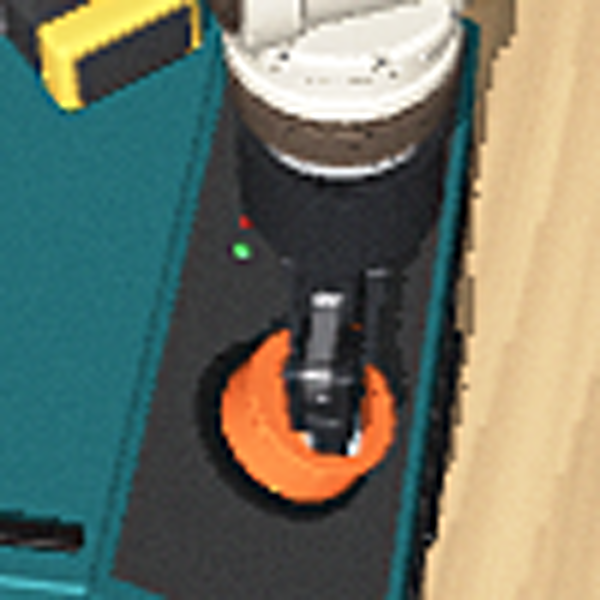

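The rib is gripped (opening 45.5 mm). I'll pull along the fascia normal.

Call:
play_rows([
  [[0,0,0],0,4.0],
  [[-0.43,0.25,0],0,4.0],
  [[-0.87,0.5,0],0,4.0],
  [[-1.3,0.75,0],0,4.0],
  [[-1.73,1.0,0],0,4.0],
  [[-2.17,1.25,0],0,4.0],
  [[-2.6,1.5,0],0,4.0],
  [[-3.03,1.75,0],0,4.0],
  [[-3.9,2.0,0],0,4.0],
  [[-5,2.0,0],0,4.0],
  [[-6,2.0,0],0,4.0],
  [[-6,2.0,0],0,4.0],
], squeeze=40)

```text
time: 7.15
ee_pos: [0.5174, 0.3122, 0.2412]
tcp_rot: [-57.6, 89.8, 36.4]
wrist_force: [0.7, -0.1, -0.2]
opening: 0.0451
```

```bash
python3 - <<'E'
from look import *
s,d=sidecrop('d8',210,200,120,100,6); p,M,o=tool(); print(p,o['wrist_force'],o['opening'])
E
```

```text
[0.51735517 0.31212072 0.2399636 ] [-0.01601374 -0.27230389 -1.21655173] 0.04466209349134251
```

View pics/d8.png

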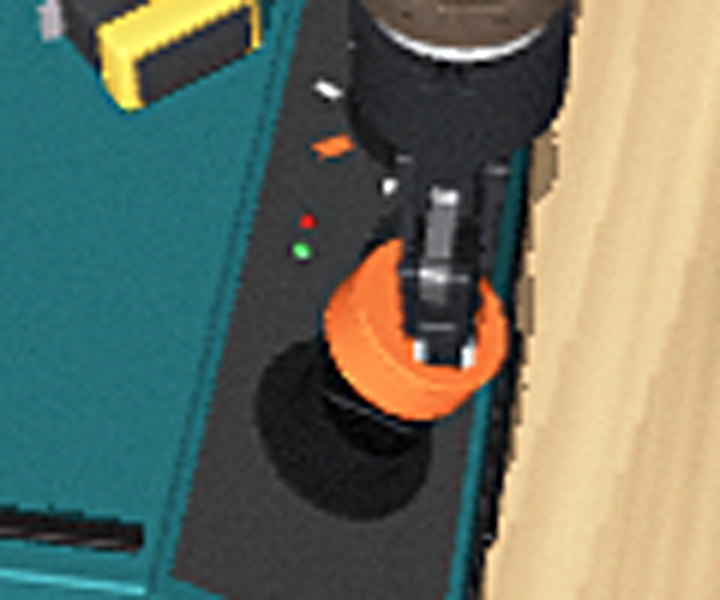

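```bash
python3 - <<'E'
from look import *
ta=np.radians(10); tx=np.array([np.cos(ta),np.sin(ta)])
c=np.array([.6685,-.2055]); H=c-.065*tx; print('half centre',H)
plan([[.5174,.3122,.30],[.45,.05,.30],[H[0],H[1],.30],[H[0],H[1],.12]])
# adaptor & tray corner check in side view
E
```

```text
half centre [ 0.6044875  -0.21678713]
t 7.2 p [0.5174 0.3121 0.24  ] toolz [-0.071  0.997  0.001] q [ 31.1  14.1  25.8 101.6   0.   27. ] F [-0.  -0.3 -1.2] open 0.0447
shift cm [-6.   -0.01  0.01] -> [0.5174 0.3122 0.3   ]
shift cm [ -6.05   8.57 -25.66] -> [0.45 0.05 0.3 ]
shift cm [ -6.05  -4.94 -53.37] -> [ 0.6045 -0.2168  0.3   ]
shift cm [ 11.95  -4.91 -53.39] -> [ 0.6045 -0.2168  0.12  ]
```

Call:
play_rows([
  [[-2,0,0],0,4.0],
  [[-4,0.5,-0.5],0,4.0],
  [[-6,1.5,-2],0,4.0],
  [[-6,2.5,-5],0,4.0],
  [[-6,3.5,-8],0,4.0],
  [[-6,4.5,-11],0,4.0],
  [[-6,5.5,-14],0,4.0],
  [[-6,6.5,-17],0,4.0],
  [[-6,7.5,-20],0,4.0],
  [[-6,8.0,-23],0,4.0],
  [[-6,7.0,-26],0,4.0],
  [[-6,6.0,-29],0,4.0],
])

```text
time: 8.2
ee_pos: [0.4774, 0.0169, 0.2989]
tcp_rot: [-78.1, 89.9, 16.0]
wrist_force: [0.9, 1.4, -0.9]
opening: 0.0448
```

```bash
python3 - <<'E'
from look import *
plan([[.6045,-.2168,.30],[.6045,-.2168,.12]])
s,d=bot.camera('side'); cv2.imwrite('pics/d9.png',s)
E
```

```text
t 8.2 p [0.4774 0.0169 0.2989] toolz [-0.071  0.997  0.   ] q [  2.   -1.1  16.  107.    0.   -2.1] F [ 0.9  1.4 -0.9] open 0.0448
shift cm [ -0.11 -11.01 -24.22] -> [ 0.6045 -0.2168  0.3   ]
shift cm [ 17.89 -11.   -24.23] -> [ 0.6045 -0.2168  0.12  ]
```

View pics/d9.png

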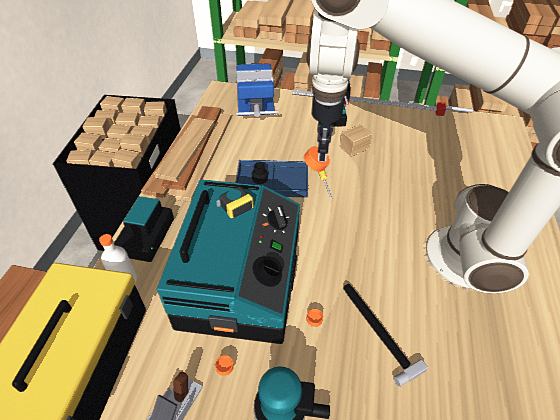

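Call:
play_rows([
  [[0,-1,-2],0,4.0],
  [[0,-2,-4.5],0,4.0],
  [[0,-3,-7],0,4.0],
  [[0,-4.2,-9.5],0,4.0],
  [[0,-5.4,-12],0,4.0],
  [[0,-6.6,-14.5],0,4.0],
  [[0,-7.8,-17],0,4.0],
  [[2,-9,-19.5],0,4.0],
  [[4.5,-10,-22],0,4.0],
  [[7,-11,-23.5],0,4.0],
  [[9.5,-11,-24.2],0,4.0],
  [[12,-11,-24.2],0,4.0],
])

```text
time: 9.25
ee_pos: [0.6048, -0.2168, 0.1756]
tcp_rot: [70.1, 89.9, 164.0]
wrist_force: [0.6, 0.1, -0.4]
opening: 0.0447
```

Call:
play_rows([
  [[2,0,0],0,4.0],
  [[4,0,0],0,4.0],
  [[6,0,0],0,4.0],
  [[7.5,0,0],0,4.0],
  [[9,0,0],0,4.0],
  [[10,0,0],0,4.0],
  [[11,0,0],0,4.0],
  [[12,0,0],0,4.0],
  [[13,0,0],0,4.0],
  [[13,0,0],0,4.0],
])

```text
time: 10.08
ee_pos: [0.604, -0.215, 0.0463]
tcp_rot: [65.9, 89.8, 160.0]
wrist_force: [-0.8, 1.3, -0.7]
opening: 0.0455
```

```bash
python3 - <<'E'
from look import *
plan([[.6045,-.2168,.05],[.6045,-.2168,.005]])
sidecrop('f1',220,90,110,110,6)
s,d=bot.camera('top'); cv2.imwrite('pics/f2.png',cv2.resize(s[130:240,300:410],None,fx=5,fy=5))
E
```

```text
t 10.08 p [ 0.604  -0.215   0.0463] toolz [-0.071  0.997  0.001] q [-19.6  17.2   8.1  81.    0.  -23.7] F [-0.8  1.3 -0.7] open 0.0455
shift cm [-0.37 -0.04 -0.18] -> [ 0.6045 -0.2168  0.05  ]
shift cm [ 4.13 -0.05 -0.18] -> [ 0.6045 -0.2168  0.005 ]
```

View pics/f1.png

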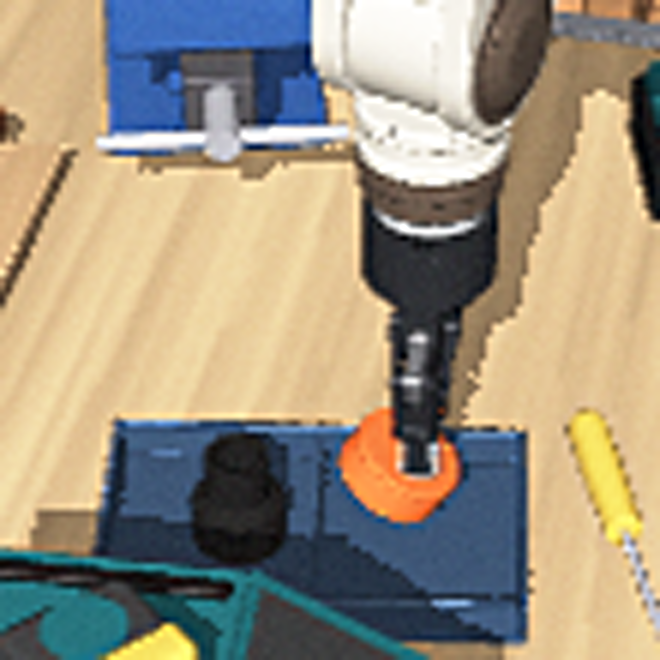

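View pics/f2.png

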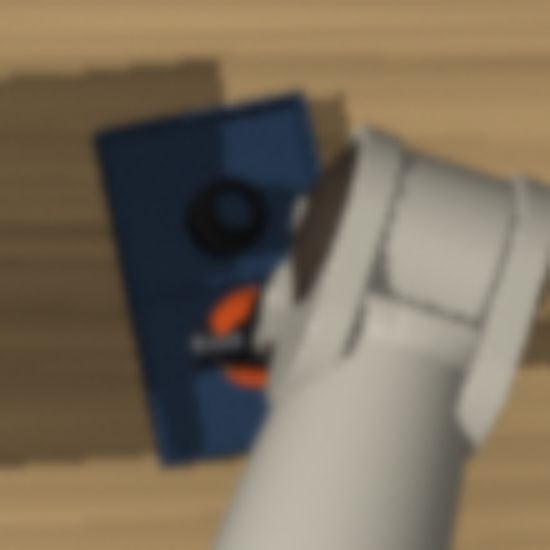

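Call:
play_rows([
  [[1,0.5,-0.1],0,4.0],
  [[2,1.0,-0.1],0,4.0],
  [[2.7,1.0,-0.1],0,4.0],
  [[3.2,1.0,-0.1],0,4.0],
  [[3.7,1.0,-0.1],0,4.0],
  [[3.7,1.0,-0.1],0,4.0],
], squeeze=20)

```text
time: 10.68
ee_pos: [0.5949, -0.2169, 0.0109]
tcp_rot: [60.7, 90.0, 154.8]
wrist_force: [0.1, -1.1, -1.4]
opening: 0.0449
```

```bash
cat > capm.py <<'E'
from look import *
def cap():
    s,d=bot.camera('side'); C=cloud('side',d); hsv=cv2.cvtColor(s,cv2.COLOR_BGR2HSV)
    mk=(cv2.inRange(hsv,(3,150,60),(17,255,255))>0)&(d>0)&(C[...,1]<-.05)&(C[...,1]>-.35)&(C[...,0]>.5)&(C[...,0]<.75)
    P=C[mk]; print('n',len(P),'x',np.percentile(P[:,0],[2,98]).round(3),'y',np.percentile(P[:,1],[2,98]).round(3),'z',np.percentile(P[:,2],[2,98]).round(3))
    return P
E
python3 - <<'E'
from capm import *
plan([])
sidecrop('f3',250,140,70,70,8); cap()
E
```

```text
t 10.68 p [ 0.5949 -0.2169  0.0109] toolz [-0.071  0.997  0.   ] q [-20.   16.6   3.4  76.8   0.  -24.1] F [ 0.1 -1.1 -1.4] open 0.0449
n 195 x [0.579 0.639] y [-0.247 -0.18 ] z [0.007 0.063]
```

View pics/f3.png

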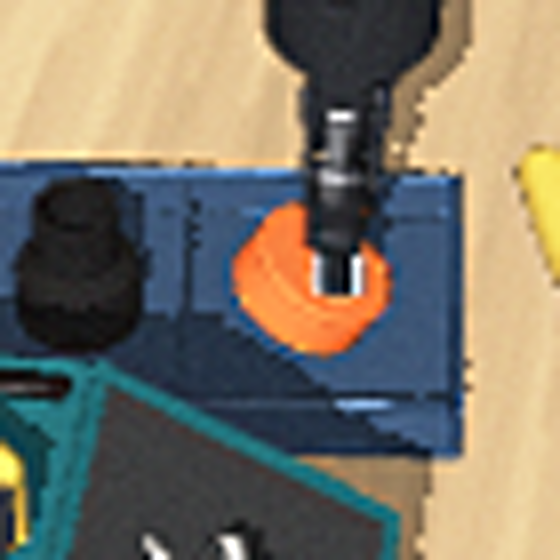

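Call:
play_rows([
  [[0.3,0,0],0,4.0],
  [[0.6,0,0],0,4.0],
  [[0.75,-0.3,0],0,4.0],
  [[0.85,-0.6,0],0,4.0],
  [[0.95,-0.9,0],0,4.0],
  [[1.05,-1.2,0],0,4.0],
  [[1.05,-1.2,0],0,4.0],
])

```text
time: 11.37
ee_pos: [0.6088, -0.2165, 0.0037]
tcp_rot: [-111.1, 89.8, -17.0]
wrist_force: [-0.3, 1.4, 13.3]
opening: 0.0452
```

```bash
python3 - <<'E'
from capm import *
plan([])
sidecrop('f4',250,140,70,70,8); cap()
E
```

```text
t 11.37 p [ 0.6088 -0.2165  0.0037] toolz [-0.071  0.997 -0.002] q [-19.6  18.2   4.6  76.1   0.  -23.7] F [-0.3  1.4 13.3] open 0.0452
n 196 x [0.584 0.645] y [-0.236 -0.177] z [0.006 0.06 ]
```

View pics/f4.png

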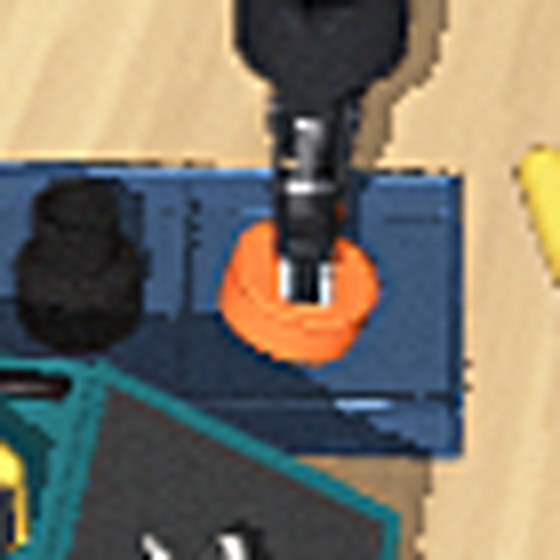

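It is tilting toward flat under 13 N. I'll keep going.

Call:
play_rows([
  [[0.1,-0.3,0],0,4.0],
  [[0.2,-0.6,0],0,4.0],
  [[0.3,-0.9,0],0,4.0],
  [[0.4,-1.2,0],0,4.0],
  [[0.4,-1.2,0],0,4.0],
])

```text
time: 11.88
ee_pos: [0.6197, -0.2155, -0.0016]
tcp_rot: [-122.1, 89.9, -28.0]
wrist_force: [-2.8, 0.9, 7.8]
opening: 0.0448
```

```bash
cat >> capm.py <<'E'
def tilt():
    P=cap(); P=P[P[:,2]>.015]; rng=np.random.default_rng(1); best=0
    for _ in range(800):
        a,b,c=P[rng.choice(len(P),3)]; n=np.cross(b-a,c-a); L=np.linalg.norm(n)
        if L<2e-4: continue
        n/=L; n*=np.sign(n[2])
        if n[2]<.8: continue
        i=abs((P-a)@n)<.0025
        if i.sum()>best: best=i.sum(); B=i
    Q=P[B]; c=Q.mean(0); n=np.linalg.svd(Q-c)[2][2]; n*=np.sign(n[2]); print('disc plane n',n.round(3),'tilt',np.degrees(np.arccos(n[2])).round(1),'c',c.round(4),best)
E
python3 - <<'E'
from capm import *
plan([])
sidecrop('f5',250,140,70,70,8); tilt()
E
```

```text
t 11.88 p [ 0.6197 -0.2155 -0.0016] toolz [-0.071  0.997 -0.001] q [-19.2  19.9   6.1  76.1  -0.  -23.2] F [-2.8  0.9  7.8] open 0.0448
n 202 x [0.589 0.649] y [-0.248 -0.179] z [0.004 0.053]
disc plane n [-0.1    0.006  0.995] tilt 5.7 c [ 0.6171 -0.2049  0.0342] 83
```

View pics/f5.png

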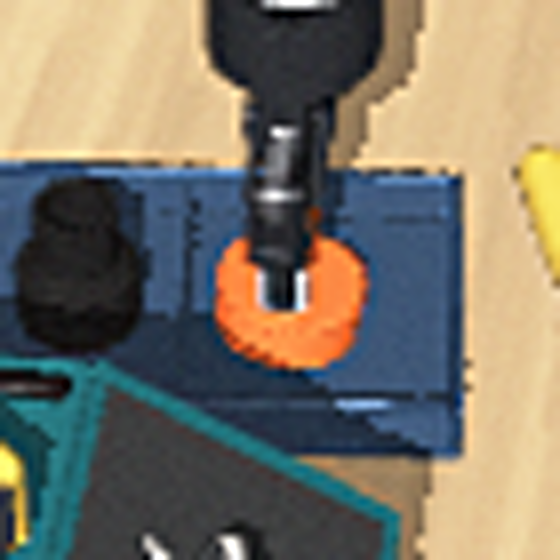

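Call:
play_rows([
  [[0.1,-0.1,0],0,4.0],
  [[0.25,-0.25,0],0,4.0],
  [[0.4,-0.35,0],0,4.0],
  [[0.4,-0.35,0],0,4.0],
])

```text
time: 12.32
ee_pos: [0.624, -0.2153, -0.0047]
tcp_rot: [-106.3, 89.8, -12.2]
wrist_force: [-0.2, 1.0, 10.3]
opening: 0.045
```

```bash
python3 - <<'E'
from capm import *
plan([])
tilt()
E
```

```text
t 12.32 p [ 0.624  -0.2153 -0.0047] toolz [-0.071  0.997 -0.001] q [-19.   20.4   6.4  75.8   0.  -23.1] F [-0.2  1.  10.3] open 0.045
n 200 x [0.589 0.649] y [-0.24  -0.178] z [0.002 0.053]
disc plane n [ 0.018 -0.01   1.   ] tilt 1.2 c [ 0.6136 -0.2087  0.031 ] 79
```

The cap is flat, with a measured tilt of about 1°. I'll relax the press, open the fingers and rise.

Call:
play_rows([
  [[-0.2,0,0],0,4.4],
  [[-0.3,0,0],0,5.0],
  [[-0.3,0,0],0,5.6],
  [[-0.3,0,0],0,6.2],
  [[-0.3,0,0],0,6.2],
  [[-0.3,0,0],0,6.2],
  [[-1.5,0,0],0,6.2],
  [[-3.5,0,0],0,6.2],
  [[-6,0,0],0,6.2],
  [[-10,0,0],0,6.2],
  [[-14,0,0],0,6.2],
  [[-18,0,0],0,6.2],
])

```text
time: 13.37
ee_pos: [0.6218, -0.2149, 0.1758]
tcp_rot: [-118.5, 90.0, -24.5]
wrist_force: [0.0, -0.8, 0.9]
opening: 0.0616
```

```bash
python3 - <<'E'
from capm import *
plan([])
sidecrop('f6',250,140,70,70,8); tilt()
H=np.array([.6685,-.2055]); ta=np.radians(10)
E
```

```text
t 13.37 p [ 0.6218 -0.2149  0.1758] toolz [-0.071  0.997 -0.   ] q [-19.1  20.3  26.2  95.9  -0.  -23.1] F [ 0.  -0.8  0.9] open 0.0616
n 280 x [0.589 0.649] y [-0.244 -0.179] z [0.003 0.056]
disc plane n [-0.022 -0.035  0.999] tilt 2.4 c [ 0.6215 -0.2085  0.0305] 113
```

View pics/f6.png

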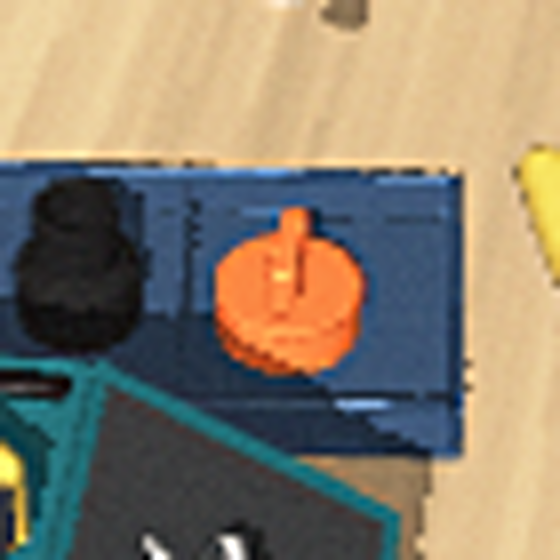

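The cap rests flat at about tray (-0.048, 0.00). Next is the dial: I'll close the fingers, move above it, and measure the closed-tip offset.

```bash
cat > dial.py <<'E'
from look import *
D=fc-.085*ey+.001*sx
def loc(a,b,o): return D+a*sx+b*ey+o*nz
def pt(psi,r=.035,w=.0175,o=.015):
    # finger centre for tail angle psi(deg from sx to ey), w behind (clockwise)
    p=np.radians(psi); q=p-np.pi/2
    return loc(r*np.cos(p)+w*np.cos(q), r*np.sin(p)+w*np.sin(q), o)
def zdir(psi):
    p=np.radians(psi); v=.866*np.cos(p)*ex+np.sin(p)*ey; return v/np.linalg.norm(v)
E
python3 - <<'E'
from dial import *
S=pt(120,w=.026); print(S)
plan([[.55,-.05,.26],[S[0],S[1],.26]],zdir(120))
E
```

```text
[0.56975195 0.18835892 0.20399833]
t 13.47 p [ 0.6245 -0.2158  0.1823] toolz [-0.071  0.997 -0.005] q [-19.1  20.1  26.7  96.    0.  -23.1] F [ 1.  -1.5 -0.2] open 0.0618
turn -26.9 or 153.1 -206.9
shift cm [-7.91  6.17 17.03] -> [ 0.55 -0.05  0.26]
shift cm [-7.98  2.51 40.67] -> [0.5698 0.1884 0.26  ]
```

Call:
play_rows([
  [[-3,1,1],-3,4],
  [[-6,2.5,4],-6,2],
  [[-8,4,7.5],-9,0],
  [[-8,5,11],-12,0],
  [[-8,6,14.5],-15,0],
  [[-8,6,18],-18,0],
  [[-8,5.5,22],-21,0],
  [[-8,5,26],-24,0],
  [[-8,4.2,30],-27,0],
  [[-8,3.4,34],-27,0],
  [[-8,2.5,37.5],-27,0],
  [[-8,2.5,40.5],-27,0],
])

```text
time: 14.47
ee_pos: [0.569, 0.1897, 0.2534]
tcp_rot: [-87.1, 90.0, 34.0]
wrist_force: [1.1, 0.1, -0.3]
opening: -0.0001
```

```bash
python3 - <<'E'
from dial import *
S=pt(120,w=.026)
s,d=sidecrop('g1',230,150,100,100,6); C=cloud('side',d)
plan([S+[0,0,-.036]],zdir(120))
p,M,o=tool(); L=(C-p)@M
m=(d>0)&(abs(L[...,1])<.03)&(abs(L[...,2])<.04)&(C[...,2]>.245)&(C[...,2]<.4)
for a in range(-80,10,5):
    q=L[m&(L[...,0]*1000>=a)&(L[...,0]*1000<a+5)]
    if len(q): print(a,len(q),'y',q[:,1].min().round(3),q[:,1].max().round(3),'z',q[:,2].min().round(3),q[:,2].max().round(3))
print(proj('side',p+[0,0,.036]),(proj('side',p+[0,0,.036])-[230,150])*6)
E
```

```text
t 14.52 p [0.568  0.1937 0.2529] toolz [-0.519  0.855  0.002] q [ 1.880e+01  1.420e+01  2.740e+01  1.032e+02  1.000e-01 -1.250e+01] F [-0.8  2.6 -0.5] open -0.0002
turn 0.3 or 180.3 -179.7
shift cm [ 8.49  0.13 -0.56] -> [0.5698 0.1884 0.168 ]
-80 3 y -0.012 -0.01 z -0.008 0.005
-75 2 y -0.011 -0.009 z -0.006 0.004
-70 9 y -0.012 -0.001 z -0.007 0.011
-65 15 y -0.012 0.007 z 0.0 0.012
-60 12 y -0.011 0.007 z -0.006 0.011
-55 15 y -0.011 0.006 z -0.006 0.013
-50 9 y -0.011 0.004 z -0.007 0.011
-45 5 y -0.009 0.009 z 0.002 0.007
-40 2 y -0.006 0.004 z 0.003 0.003
[275.04166634 208.23275508] [270.24999801 349.39653047]
```

View pics/g1.png

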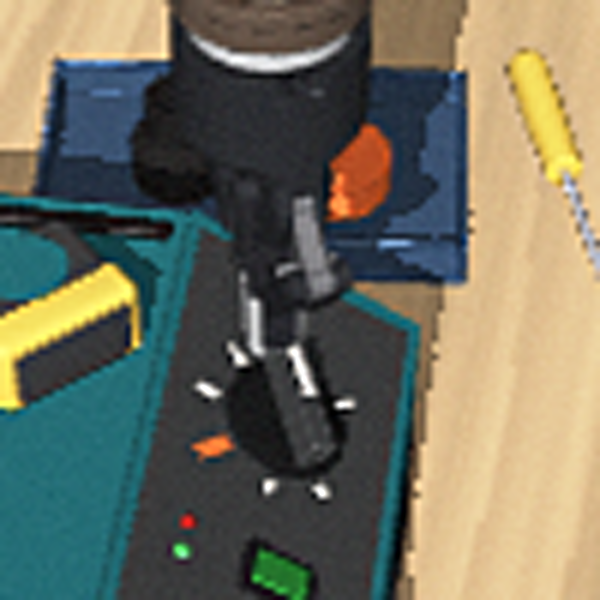

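Call:
play_rows([
  [[1,0,-0.1],0,0],
  [[2,0,-0.2],0,0],
  [[3,0,-0.2],0,0],
  [[4,0,-0.2],0,0],
  [[4,0,-0.2],0,0],
  [[4,0,-0.2],0,0],
])

```text
time: 15.02
ee_pos: [0.5694, 0.1852, 0.2136]
tcp_rot: [77.9, 90.0, -161.0]
wrist_force: [0.0, 0.5, 0.2]
opening: 0.0
```

```bash
python3 - <<'E'
from dial import *
S=pt(120,w=.026)
plan([S+[0,0,-.037]],zdir(120))
s,d=sidecrop('g2',240,170,80,80,8)
E
```

```text
t 15.02 p [0.5694 0.1852 0.2136] toolz [-0.516  0.857  0.   ] q [ 18.   12.5  20.9  98.4  -0.  -13. ] F [0.  0.5 0.2] open 0.0
turn 0.1 or 180.1 -179.9
shift cm [ 4.66 -0.19  0.25] -> [0.5698 0.1884 0.167 ]
```

View pics/g2.png

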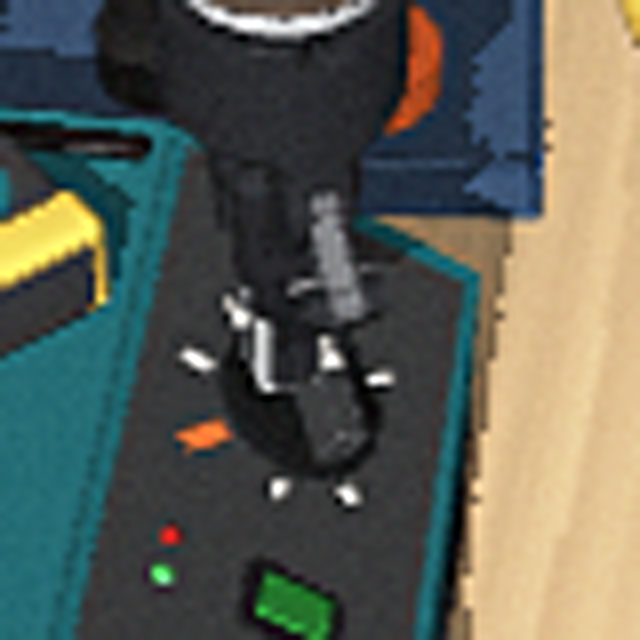

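Call:
play_rows([
  [[1,-0.2,0.25],0,0],
  [[2,-0.2,0.25],0,0],
  [[3,-0.2,0.25],0,0],
  [[3.6,-0.2,0.25],0,0],
  [[4.2,-0.2,0.25],0,0],
  [[4.2,-0.2,0.25],0,0],
])

```text
time: 15.57
ee_pos: [0.5697, 0.1884, 0.1697]
tcp_rot: [77.1, 89.9, -161.8]
wrist_force: [-1.2, -0.3, -0.7]
opening: 0.0002
```

```bash
python3 - <<'E'
from dial import *
S=pt(120,w=.026)
s,d=sidecrop('g3',240,170,80,80,8)
plan([S+[0,0,-.037]]+[pt(a,o=.015+.009*(a-120)/105)+[0,0,-.037] for a in (120,140,160,180,200,215,225)],zdir(120))
E
```

```text
t 15.62 p [0.5699 0.1885 0.1706] toolz [-0.516  0.857  0.   ] q [ 18.3  11.7  15.1  93.5  -0.  -12.8] F [-1.5  0.1 -0.1] open 0.0001
turn 0.1 or 180.1 -179.9
shift cm [ 0.36  0.02 -0.  ] -> [0.5698 0.1884 0.167 ]
shift cm [ 0.72  0.78 -0.1 ] -> [0.5637 0.1836 0.1633]
shift cm [1.24 2.02 0.17] -> [0.5517 0.1795 0.1582]
shift cm [ 1.66  3.31 -0.02] -> [0.5416 0.1712 0.154 ]
shift cm [ 1.92  4.5  -0.64] -> [0.5346 0.1597 0.1514]
shift cm [ 1.96  5.46 -1.62] -> [0.5315 0.1464 0.151 ]
shift cm [ 1.84  5.96 -2.51] -> [0.5317 0.1362 0.1522]
shift cm [ 1.69  6.17 -3.15] -> [0.5332 0.1297 0.1537]
```

View pics/g3.png

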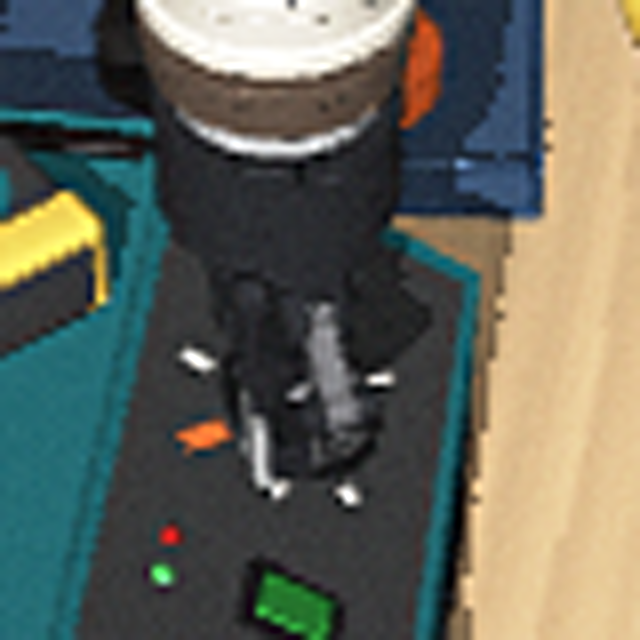

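Call:
play_rows([
  [[0.36,0.4,-0.05],0,0],
  [[0.72,0.78,-0.1],0,0],
  [[0.9,1.2,0.02],-6.4,0],
  [[1.07,1.6,0.11],-12.8,0],
  [[1.24,2.02,0.17],-19.3,0],
  [[1.39,2.45,0.13],-26.3,0],
  [[1.53,2.88,0.07],-33.4,0],
  [[1.66,3.31,-0.02],-40.5,0],
  [[1.76,3.72,-0.2],-47.5,0],
  [[1.85,4.12,-0.42],-54.5,0],
  [[1.9,4.4,-0.58],-61,0],
  [[1.9,4.4,-0.58],-61,0],
])

```text
time: 16.62
ee_pos: [0.5349, 0.1605, 0.1523]
tcp_rot: [-112.7, 90.0, 69.7]
wrist_force: [-0.1, 0.2, -0.7]
opening: 0.0004
```

```bash
python3 - <<'E'
from dial import *
s,d=sidecrop('g4',240,170,80,80,8)
sidecrop('g4t',210,170,80,80,6,'top')
plan([pt(a,o=.020+.004*(a-178)/47)+[0,0,-.037] for a in (178,190,200,210,215,220,225)],zdir(178))
E
```

```text
t 16.72 p [0.5354 0.1607 0.1523] toolz [-0.999 -0.032 -0.001] q [ 16.7   5.5   6.2  90.6  -0.  -75.1] F [-0.2  0.1 -0.2] open 0.0001
turn -0.3 or 179.7 -180.3
shift cm [ 0.07 -0.03  0.03] -> [0.5352 0.161  0.1516]
shift cm [0.14 0.74 0.31] -> [0.5325 0.1532 0.151 ]
shift cm [0.13 1.42 0.44] -> [0.5314 0.1464 0.151 ]
shift cm [0.07 2.1  0.47] -> [0.5314 0.1396 0.1516]
shift cm [0.01 2.44 0.45] -> [0.5317 0.1362 0.1522]
shift cm [-0.06  2.77  0.4 ] -> [0.5324 0.1329 0.1529]
shift cm [-0.14  3.1   0.32] -> [0.5332 0.1297 0.1537]
```

View pics/g4.png

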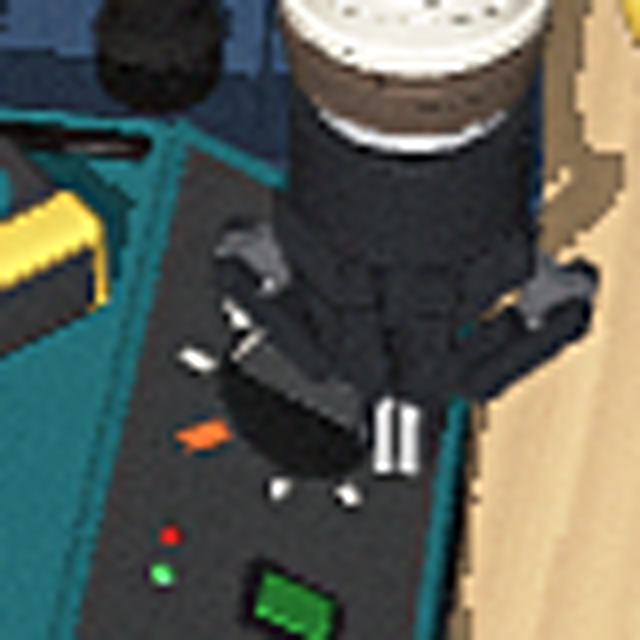

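View pics/g4t.png

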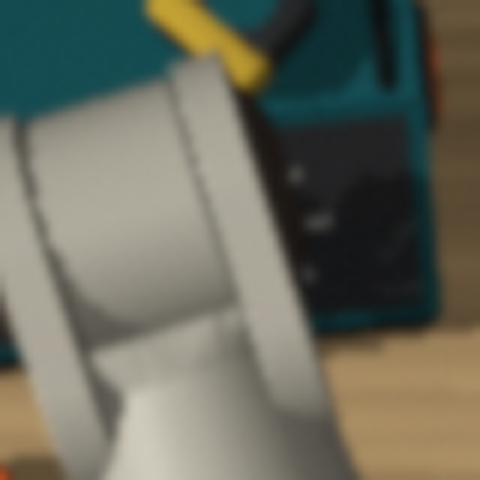

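The dial moved, with the pointer now at roughly 2.8, and the contact was gentle. I'll continue the arc.

Call:
play_rows([
  [[0.05,0.35,0.17],-7,0],
  [[0.1,0.74,0.3],-13.8,0],
  [[0.1,1.1,0.38],-19.5,0],
  [[0.1,1.42,0.44],-25,0],
  [[0.08,1.76,0.46],-30.5,0],
  [[0.05,2.1,0.47],-36,0],
  [[0,2.44,0.45],-41.5,0],
  [[-0.06,2.77,0.4],-46.5,0],
  [[-0.14,3.1,0.32],-51.4,0],
  [[-0.14,3.1,0.32],-51.4,0],
])

```text
time: 17.55
ee_pos: [0.5336, 0.1296, 0.1537]
tcp_rot: [150.3, 90.0, 23.8]
wrist_force: [0.4, 0.8, -0.3]
opening: -0.0001
```

```bash
cat >> dial.py <<'E'
def meas(c,name):
    im,d=bot.camera(c); C=cloud(c,d); u0,v0=(240,170) if c=='side' else (210,170)
    cv2.imwrite(f'pics/{name}.png',cv2.resize(im[v0:v0+80,u0:u0+80],None,fx=7,fy=7,interpolation=2))
    L=np.stack([(C-D)@sx,(C-D)@ey,(C-D)@nz],-1)
    Q=L[(d>0)&(np.hypot(L[...,0],L[...,1])<.034)&(L[...,2]>.022)&(L[...,2]<.033)]
    if len(Q)>10:
        q=Q[:,:2]; e=np.linalg.svd(q-q.mean(0))[2][0]; print(c,len(q),'bar dir deg (mod180)',np.degrees(np.arctan2(e[1],e[0]))%180,'mean',Q.mean(0).round(4),cv2.minAreaRect((q*1000).astype(np.float32)))
    hsv=cv2.cvtColor(im,cv2.COLOR_BGR2HSV)
    # project pointer ray onto plane 28mm out for white pixels
    o=D+.028*nz
    for v,u in np.argwhere((hsv[...,1]<70)&(hsv[...,2]>140)):
        if not(u0<=u<u0+80 and v0<=v<v0+80): continue
        P=onplane(c,u,v,o,nz); a=(P-D)@sx; b=(P-D)@ey
        if np.hypot(a,b)<.03 and d[v,u]>0 and abs(L[v,u,2]-.028)<.006: print('white',u,v,(a*1000).round(1),(b*1000).round(1),np.degrees(np.arctan2(b,a)).round(1))
E
python3 - <<'E'
from dial import *
meas('side','g5')
plan([])
E
```

```text
side 72 bar dir deg (mod180) 37.74470088939927 mean [-0.0002  0.0054  0.0267] ((-1.5675830841064453, 4.106517791748047), (57.12844467163086, 23.56130027770996), 29.249794006347656)
white 279 215 6.1 4.4 35.8
white 280 215 3.2 2.7 40.4
white 281 215 0.3 1.1 74.0
white 277 216 11.4 11.1 44.4
white 278 216 8.5 9.5 48.1
white 279 216 5.6 7.8 54.3
white 280 216 2.7 6.1 66.3
white 281 216 -0.2 4.5 92.8
white 275 217 16.6 17.8 47.0
white 276 217 13.7 16.1 49.6
white 277 217 10.8 14.5 53.2
white 278 217 8.0 12.8 58.2
white 279 217 5.1 11.2 65.6
white 274 218 18.9 22.7 50.3
white 275 218 16.0 21.1 52.8
white 276 218 13.2 19.5 55.9
white 277 218 10.3 17.8 60.0
white 275 219 15.5 24.4 57.6
t 17.6 p [0.5335 0.1298 0.1536] toolz [-0.599 -0.801 -0.   ] q [  13.7    4.2    4.9   90.7    0.  -129.5] F [0.4 0.3 0.1] open 0.0001
```

View pics/g5.png

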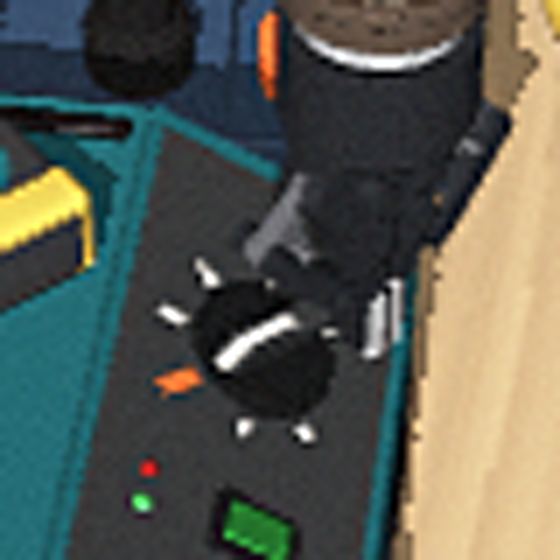

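Call:
play_rows([
  [[0,-0.6,0],0,0],
  [[-1,-1,0.3],0,0],
  [[-4,-1,1],0,0],
  [[-8,-1,4],0,0],
  [[-10,-1,8],0,0],
  [[-10,-1,12],0,0],
  [[-10,-1,16],0,0],
  [[-10,-1,19],0,0],
  [[-10,-1,19],0,0],
])

```text
time: 18.35
ee_pos: [0.409, -0.02, 0.2557]
tcp_rot: [96.5, 89.8, -30.3]
wrist_force: [-0.5, -0.1, -0.2]
opening: -0.0
```

```bash
python3 - <<'E'
from dial import *
meas('side','g6')
meas('top','g6t')
plan([])
for c in('side','top'):
    im,d=bot.camera(c); hsv=cv2.cvtColor(im,cv2.COLOR_BGR2HSV)
    m=cv2.inRange(hsv,(3,150,60),(17,255,255)); k,l,st,ce=cv2.connectedComponentsWithStats(m)
    for i in range(1,k):
        P=onplane(c,*ce[i],D,nz); a=(P-D)@sx; b=(P-D)@ey
        if np.hypot(a,b)<.07: print(c,'orange',ce[i],st[i,4],(a*1000).round(1),(b*1000).round(1),np.degrees(np.arctan2(b,a)).round(1))
    m=((hsv[...,1]<70)&(hsv[...,2]>120)).astype(np.uint8); k,l,st,ce=cv2.connectedComponentsWithStats(m)
    for i in range(1,k):
        P=onplane(c,*ce[i],D,nz); a=(P-D)@sx; b=(P-D)@ey
        if np.hypot(a,b)<.055: print(c,'white',ce[i].round(1),st[i,4],(a*1000).round(1),(b*1000).round(1),np.degrees(np.arctan2(b,a)).round(1))
E
```

```text
side 72 bar dir deg (mod180) 50.973667508287754 mean [0.0008 0.003  0.0259] ((0.24505043029785156, 1.5456371307373047), (55.96091842651367, 12.974035263061523), 52.29368591308594)
white 279 215 6.1 4.4 35.8
white 280 215 3.2 2.7 40.4
white 281 215 0.3 1.1 74.0
white 277 216 11.4 11.1 44.4
white 278 216 8.5 9.5 48.1
white 279 216 5.6 7.8 54.3
white 280 216 2.7 6.1 66.3
white 281 216 -0.2 4.5 92.8
white 275 217 16.6 17.8 47.0
white 276 217 13.7 16.1 49.6
white 277 217 10.8 14.5 53.2
white 278 217 8.0 12.8 58.2
white 279 217 5.1 11.2 65.6
white 274 218 18.9 22.7 50.3
white 275 218 16.0 21.1 52.8
white 276 218 13.2 19.5 55.9
white 277 218 10.3 17.8 60.0
white 275 219 15.5 24.4 57.6
top 73 bar dir deg (mod180) 50.44839745518388 mean [-0.0008 -0.0015  0.0275] ((-1.2577934265136719, 0.30190086364746094), (55.947418212890625, 15.893207550048828), 49.679622650146484)
t 18.45 p [ 0.4116 -0.0175  0.2548] toolz [-0.599 -0.801 -0.001] q [  -2.4  -11.9    1.1  102.8    0.  -145.7] F [1.2 0.6 0.3] open 0.0002
side orange [265. 224.] 15 29.8 30.9 46.0
side white [269.  208.7] 7 27.5 -27.5 -45.0
side white [278.4 208.8] 5 -0.6 -43.8 -90.8
side white [264.  214.2] 8 38.6 0.1 0.1
side white [275.6 218.1] 32 2.5 -6.2 -68.2
side white [287.2 216.8] 4 -32.0 -31.1 -135.8
side white [274.5 230.5] 4 -1.0 37.3 91.6
side white [283.2 231.2] 6 -26.8 25.7 136.2
top orange [240.52380952 200.23809524] 21 28.3 29.2 45.9
top white [246.5 208.5] 2 -3.7 13.0 105.7
```

View pics/g6.png

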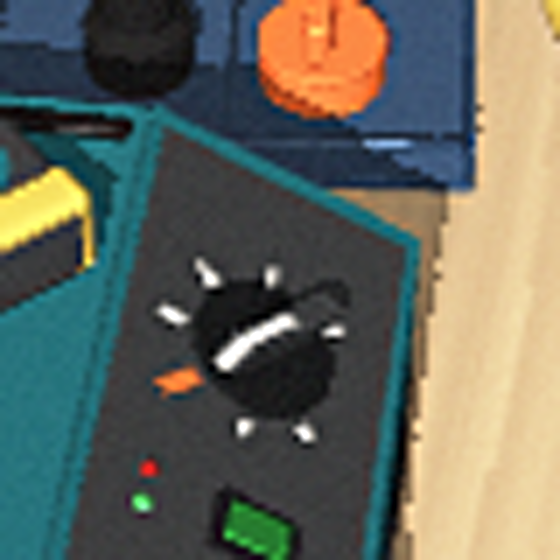

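View pics/g6t.png

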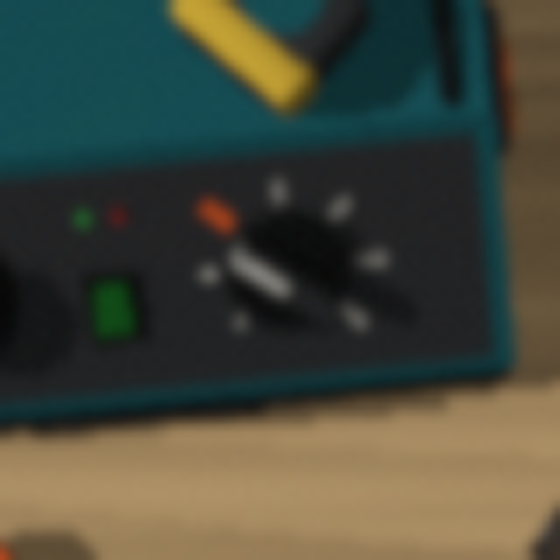

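Both cameras put the bar at about 50.5° against 45° for the orange mark, so the dial reads about 1.475. That is only just inside tolerance. I'll nudge it back about 5.5° from the other side of the tail.

```bash
python3 - <<'E'
from dial import *
off=np.array([0,0,-.037])
S=pt(229,w=-.028,o=.016)+off
plan([[S[0],S[1],.255],S+[0,0,.03],S]+[pt(225,w=-w,o=.016)+off for w in(.022,.020,.018,.016)],zdir(226))
E
```

```text
t 18.55 p [ 0.4125 -0.0165  0.2539] toolz [-0.596 -0.803 -0.001] q [  -2.3  -11.7    1.1  102.8    0.  -145.7] F [ 0.4  0.4 -0.4] open -0.0003
turn -1.1 or 178.9 -181.1
shift cm [ -0.1    5.72 -18.75] -> [0.5702 0.1    0.255 ]
shift cm [  5.96   5.72 -18.75] -> [0.5702 0.1    0.1944]
shift cm [  8.96   5.71 -18.75] -> [0.5702 0.1    0.1644]
shift cm [  9.33   4.94 -18.67] -> [0.5635 0.104  0.1608]
shift cm [  9.4    4.75 -18.69] -> [0.5621 0.1053 0.1601]
shift cm [  9.47   4.57 -18.72] -> [0.5608 0.1066 0.1593]
shift cm [  9.54   4.38 -18.75] -> [0.5595 0.1079 0.1586]
```

Call:
play_rows([
  [[0,2,-3],0,0],
  [[0,4,-6.5],0,0],
  [[0,5.7,-10],0,0],
  [[0,5.7,-13.5],0,0],
  [[0,5.7,-17],0,0],
  [[1,5.7,-18.7],0,0],
  [[3,5.7,-18.7],0,0],
  [[5,5.7,-18.7],0,0],
  [[6.5,5.7,-18.7],0,0],
  [[7.5,5.7,-18.7],0,0],
  [[7.5,5.7,-18.7],0,0],
  [[7.5,5.7,-18.7],0,0],
])

```text
time: 19.55
ee_pos: [0.5691, 0.0998, 0.1783]
tcp_rot: [-44.3, 90.0, -170.8]
wrist_force: [0.8, -0.6, 1.0]
opening: -0.0001
```

```bash
python3 - <<'E'
from dial import *
meas('side','h1')
off=np.array([0,0,-.037])
plan([pt(229,w=-.028,o=.016)+off]+[pt(225,w=-w,o=.016)+off for w in(.022,.020,.018,.016)],zdir(226))
E
```

```text
side 71 bar dir deg (mod180) 50.535239512708486 mean [0.0011 0.0034 0.026 ] ((0.057946205139160156, 1.944265365600586), (58.47251892089844, 13.414918899536133), 51.76604080200195)
white 279 215 6.1 4.4 35.8
white 280 215 3.2 2.7 40.4
white 281 215 0.3 1.1 74.0
white 277 216 11.4 11.1 44.4
white 278 216 8.5 9.5 48.1
white 279 216 5.6 7.8 54.3
white 280 216 2.7 6.1 66.3
white 281 216 -0.2 4.5 92.8
white 275 217 16.6 17.8 47.0
white 276 217 13.7 16.1 49.6
white 277 217 10.8 14.5 53.2
white 278 217 8.0 12.8 58.2
white 279 217 5.1 11.2 65.6
white 274 218 18.9 22.7 50.3
white 275 218 16.0 21.1 52.8
white 276 218 13.2 19.5 55.9
white 277 218 10.3 17.8 60.0
white 275 219 15.5 24.4 57.6
t 19.6 p [0.5695 0.0997 0.1792] toolz [-0.595 -0.804 -0.   ] q [   9.9    8.6   12.6   93.9   -0.  -133.5] F [-0.4  0.7  0.3] open 0.0006
turn -1.1 or 178.9 -181.1
shift cm [ 1.47  0.04 -0.07] -> [0.5702 0.1    0.1644]
shift cm [ 1.84 -0.74  0.01] -> [0.5635 0.104  0.1608]
shift cm [ 1.91 -0.92 -0.01] -> [0.5621 0.1053 0.1601]
shift cm [ 1.98 -1.11 -0.04] -> [0.5608 0.1066 0.1593]
shift cm [ 2.05 -1.29 -0.06] -> [0.5595 0.1079 0.1586]
```

View pics/h1.png

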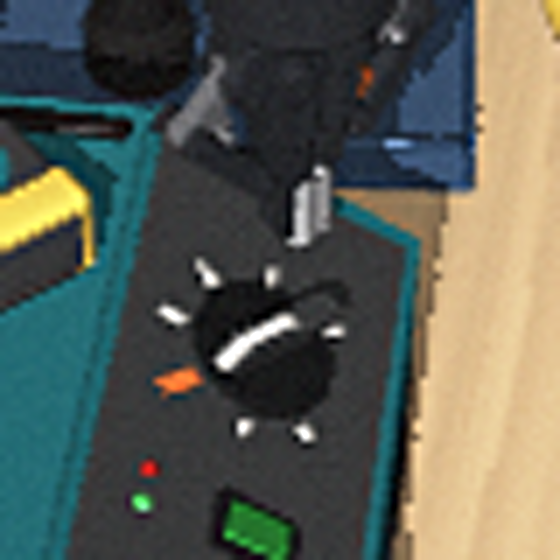

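Call:
play_rows([
  [[0.7,0,0],0,0],
  [[1.45,0,0],0,0],
  [[1.65,-0.4,0],0,0],
  [[1.84,-0.74,0],0,0],
  [[1.91,-0.92,0],0,0],
  [[1.91,-0.92,0],0,0],
])

```text
time: 20.1
ee_pos: [0.5616, 0.1052, 0.1595]
tcp_rot: [174.1, 90.0, 47.6]
wrist_force: [0.5, 0.4, 0.1]
opening: -0.0
```

```bash
python3 - <<'E'
from dial import *
meas('side','h2')
off=np.array([0,0,-.037])
plan([pt(225,w=-w,o=.016)+off for w in(.020,.018,.016)],zdir(226))
E
```

```text
side 93 bar dir deg (mod180) 66.33860302968688 mean [ 0.0006 -0.0037  0.0268] ((0.018758773803710938, -0.28682708740234375), (60.84932327270508, 33.90007781982422), 78.9961929321289)
white 284 208 -4.9 -28.4 -99.8
white 284 209 -5.4 -24.9 -102.3
white 285 209 -8.4 -26.7 -107.5
white 284 210 -6.0 -21.4 -105.6
white 285 210 -8.9 -23.2 -111.1
white 286 210 -11.9 -24.9 -115.6
white 279 215 6.1 4.4 35.8
white 280 215 3.2 2.7 40.4
white 281 215 0.3 1.1 74.0
white 277 216 11.4 11.1 44.4
white 278 216 8.5 9.5 48.1
white 279 216 5.6 7.8 54.3
white 280 216 2.7 6.1 66.3
white 281 216 -0.2 4.5 92.8
white 275 217 16.6 17.8 47.0
white 276 217 13.7 16.1 49.6
white 277 217 10.8 14.5 53.2
white 278 217 8.0 12.8 58.2
white 279 217 5.1 11.2 65.6
white 274 218 18.9 22.7 50.3
white 275 218 16.0 21.1 52.8
white 276 218 13.2 19.5 55.9
white 277 218 10.3 17.8 60.0
white 275 219 15.5 24.4 57.6
t 20.15 p [0.5618 0.105  0.1597] toolz [-0.595 -0.804 -0.   ] q [  10.6    7.4    9.    91.6   -0.  -132.9] F [ 0.6 -0.3  0.1] open -0.0
turn -1.1 or 178.9 -181.1
shift cm [-0.04  0.01 -0.04] -> [0.5621 0.1053 0.1601]
shift cm [ 0.03 -0.17 -0.07] -> [0.5608 0.1066 0.1593]
shift cm [ 0.1  -0.36 -0.09] -> [0.5595 0.1079 0.1586]
```

View pics/h2.png

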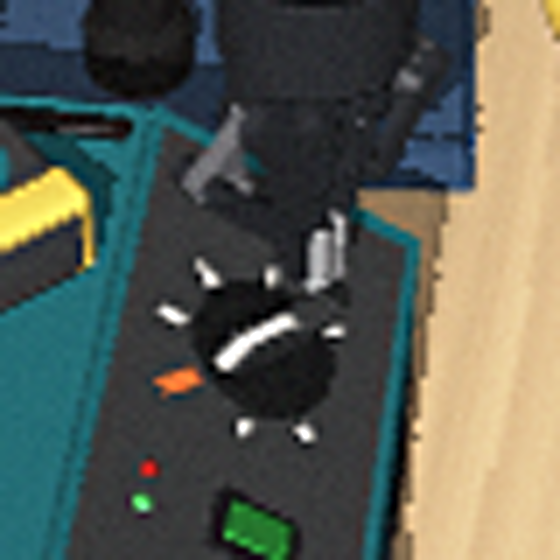

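Call:
play_rows([
  [[0,-0.15,0],0,0],
  [[0.05,-0.3,0],0,0],
  [[0.1,-0.4,0],0,0],
  [[0.1,-0.4,0],0,0],
])

```text
time: 20.48
ee_pos: [0.5588, 0.1072, 0.1585]
tcp_rot: [94.8, 90.0, -31.8]
wrist_force: [0.3, -1.6, 1.3]
opening: 0.0001
```

```bash
cat >> dial.py <<'E'
def wfit():
    im,d=bot.camera('side'); hsv=cv2.cvtColor(im,cv2.COLOR_BGR2HSV); r=[]; C=cloud('side',d); L=np.stack([(C-D)@sx,(C-D)@ey,(C-D)@nz],-1)
    for v in range(210,230):
        for u in range(265,295):
            if hsv[v,u,1]<70 and hsv[v,u,2]>140 and d[v,u]>0 and abs(L[v,u,2]-.028)<.006:
                P=onplane('side',u,v,D+.028*nz,nz); a=(P-D)@sx; b=(P-D)@ey
                if b>0 and np.hypot(a,b)<.031: r.append((a,b))
    r=np.array(r); q=r-r.mean(0); e=np.linalg.svd(q)[2][0]; e*=np.sign(e[0]); print('pointer fit',len(r),np.degrees(np.arctan2(e[1],e[0])).round(1),'mean',(r.mean(0)*1000).round(1))
E
python3 - <<'E'
from dial import *
wfit()
im=cv2.imread('pics/h2.png')
sidecrop('h3',240,170,80,80,7)
plan([])
E
```

```text
pointer fit 18 47.1 mean [ 9.6 12. ]
t 20.58 p [0.5588 0.1072 0.1585] toolz [-0.595 -0.803 -0.   ] q [  10.9    7.     8.5   91.5   -0.  -132.6] F [-0.1 -0.7  1.1] open 0.0002
```

View pics/h3.png

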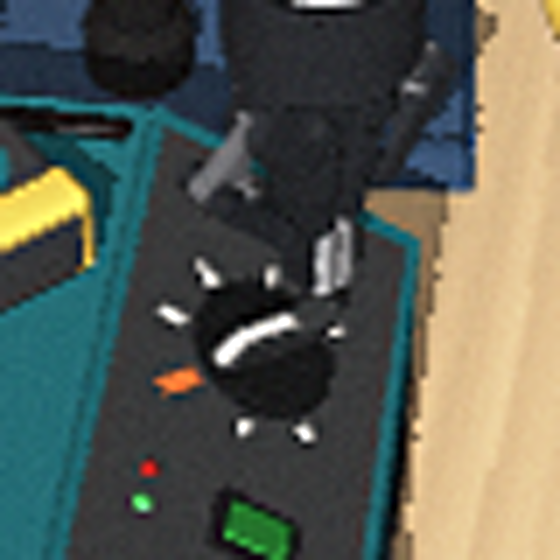

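```bash
python3 - <<'E'
import numpy as np
r=np.array([[6.1,4.4],[3.2,2.7],[.3,1.1],[11.4,11.1],[8.5,9.5],[5.6,7.8],[2.7,6.1],[-.2,4.5],[16.6,17.8],[13.7,16.1],[10.8,14.5],[8,12.8],[5.1,11.2],[18.9,22.7],[16,21.1],[13.2,19.5],[10.3,17.8],[15.5,24.4]])
e=np.linalg.svd(r-r.mean(0))[2][0]; print(np.degrees(np.arctan(e[1]/e[0])),r.mean(0),np.degrees(np.arctan2(*r.mean(0)[::-1])))
E
```

```text
51.651186461439195 [ 9.20555556 12.50555556] 53.64257329875411
```

Call:
play_rows([
  [[0.02,-0.05,0],0,0],
  [[0.04,-0.1,0],0,0],
  [[0.04,-0.1,0],0,0],
  [[-0.3,0.5,0],0,0],
  [[-2,1,-0.5],0,0],
  [[-5,1,-1],0,0],
  [[-9,1,-1],0,0],
  [[-11,3,2],0,0],
  [[-11,5,5],0,0],
  [[-11,5,9],0,0],
  [[-11,5,13],0,0],
  [[-11,5,16],0,0],
])

```text
time: 21.58
ee_pos: [0.5024, -0.053, 0.2686]
tcp_rot: [-42.2, 90.0, -168.7]
wrist_force: [0.3, 0.3, 0.4]
opening: 0.0001
```

```bash
python3 - <<'E'
from dial import *
plan([])
meas('side','i1'); meas('top','i1t'); wfit()
E
```

```text
t 21.58 p [ 0.5024 -0.053   0.2686] toolz [-0.596 -0.803  0.   ] q [  -6.     1.3   14.8  103.6   -0.  -149.5] F [0.3 0.3 0.4] open 0.0001
side 73 bar dir deg (mod180) 43.987398192603 mean [0.0007 0.0031 0.0261] ((0.9363040924072266, 3.100921630859375), (56.30501937866211, 12.563671112060547), 44.99843215942383)
white 278 215 9.0 6.1 34.0
white 279 215 6.1 4.4 35.8
white 280 215 3.2 2.7 40.4
white 281 215 0.3 1.1 74.0
white 275 216 17.1 14.4 40.1
white 276 216 14.3 12.8 41.9
white 277 216 11.4 11.1 44.4
white 278 216 8.5 9.5 48.1
white 279 216 5.6 7.8 54.3
white 280 216 2.7 6.1 66.3
white 281 216 -0.2 4.5 92.8
white 274 217 19.4 19.4 45.0
white 275 217 16.6 17.8 47.0
white 276 217 13.7 16.1 49.6
white 277 217 10.8 14.5 53.2
white 278 217 8.0 12.8 58.2
white 274 218 18.9 22.7 50.3
white 275 218 16.0 21.1 52.8
top 68 bar dir deg (mod180) 43.71255524141782 mean [-0.0012 -0.0019  0.0277] ((-1.6021738052368164, -1.7999992370605469), (56.68721389770508, 14.669489860534668), 43.34159469604492)
pointer fit 18 46.1 mean [10.1 11.4]
```

View pics/i1.png

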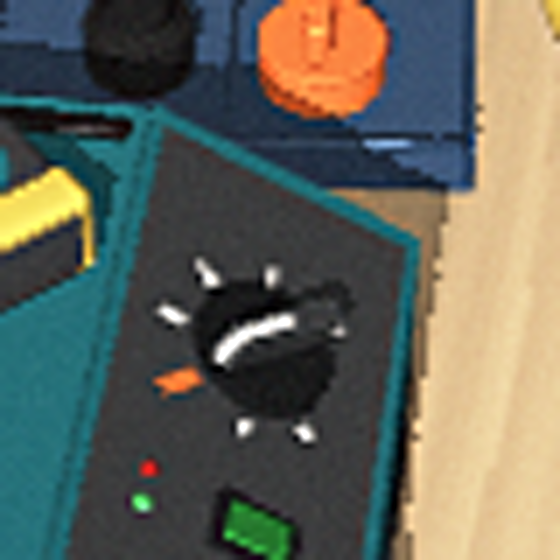

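View pics/i1t.png

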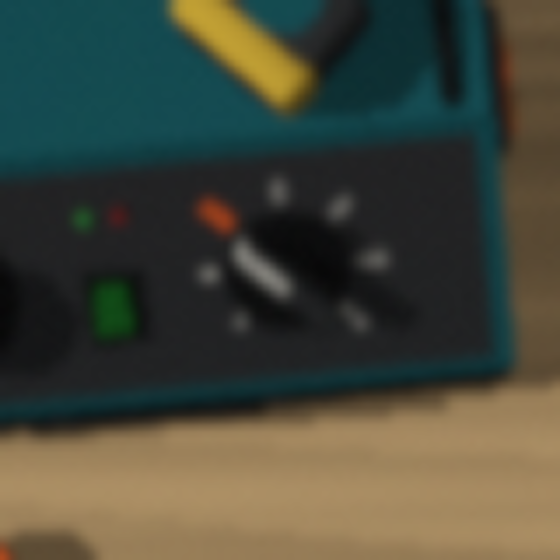

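```bash
python3 - <<'E'
from capm import *
tilt(); s,d=bot.camera('side'); a=cv2.imread('pics/side0.png')
cv2.imwrite('pics/z.png',s)
o=bot.get_obs(); print(o['time'],o['wrist_force'],np.abs(o['qd']).max())
E
```

```text
n 281 x [0.59  0.649] y [-0.245 -0.178] z [0.004 0.058]
disc plane n [0.039 0.022 0.999] tilt 2.6 c [ 0.6194 -0.2076  0.0308] 102
21.8333 [-0.56721127  0.62509846 -0.89013133] 1.2598591898621165
```

View pics/z.png

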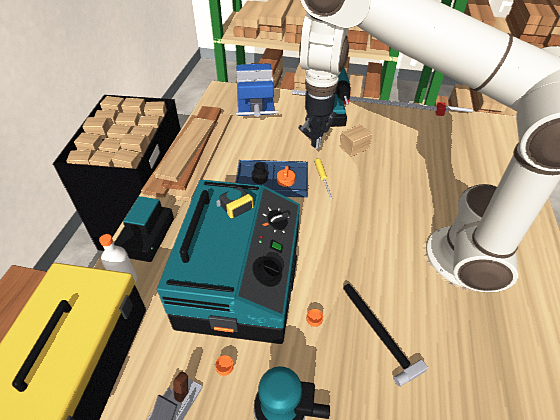

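The cap stands rib up in the tray at (286,176), the dial points at the orange mark, the bystanders are where they started, and the arm is clear.

```bash
python3 -c "
from workcell import bot
print(bot.job_done())"
```

```text
the job is handed in; nothing more can be done
None
```

I handed the job in at about 22 s. The orange cap sits rib up on the floor of the empty half of the tray, and the dial is on the orange sanding mark.

- **Cap:** I gripped it by the ends of its rib, pulled it off along the tilt of the inlet, carried it to the tray and pressed it flat on the floor before letting go. My last check put it at about (-0.048, 0.00) in tray coordinates. Its top was 31 mm up, against 32 mm expected. The plane fits gave 1 to 2.6° of lean from noisy points, against a limit of about 5.7°.
- **Dial:** I turned it down by pushing on the bar with closed fingers. The first push went a little too far (about 1.475), so I nudged it back. The final readings were 43.3–45° from bar depth and 46° from the pointer line. The orange mark measured 46°, which puts the dial at about 1.56 to 1.60 against the target of 1.571.
- **Other things:** In the last picture none of the bystanders had visibly moved (judged by eye), and the arm was clear of everything.

**Disagreement:** the real fingertips were about 36–46 mm short of the reported TCP, depending on the opening. A test close at the nominal height missed the rib, so I set heights from the camera depth instead.

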